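Fetch the hand plane from behind the finish containers

TASK

The little wooden hand plane lies at the back of the stock tray, behind a round jar and a square tin. Before touching the plane, stand both containers on the plywood side board; then lay the plane sole down in the middle of the plane rest, lengthwise along it, and only after that stand the jar back in the middle of the round mat and the tin in the middle of the square mat, squared up with it. Keep the containers upright all the while and leave the sanding block, hammer and pencil cup where they are.

Things in the scene. Friction and masses are not known exactly. Their poses are not given: they have to be found in the camera images.
- jar_mid (a point): centre, half-way up, of the round amber glass jar of finish with a dark metal screw lid and paper band: 56 mm diameter, 96 mm high in all (lid 52 mm diameter, the top 16 mm), about 0.25 kg; z up. It starts upright on the round mat, in the front of the tray.
- tin_mid (a point): centre, half-way up, of the square bare-metal tin: 50 x 50 mm, body 88 mm high, with a black cap 22 mm across and 12 mm high in the middle of its top (100 mm in all), about 0.25 kg; z up, x and y square to its sides. It starts upright on the square mat, next to the jar (about 104 mm from it, centre to centre).
- plane_mid (a point): centre of the block (half-way up, 18 mm above its sole) of the small pale wooden hand plane: a block 110 mm long (its x axis), 40 mm wide (y), 36 mm high, with steel iron and dark wedge standing out of its top up to 56 mm above its sole; about 0.25 kg. It starts sole down on the tray board, behind (on the far side of) the containers, roughly parallel to their row, about 65 mm from it, so that the taller containers are in the gripper's way.
- round_mat: round black rubber mat, 76 mm diameter, 3 mm thick, fixed on the tray (top of the tray board 12 mm above the bench): the jar's own place. Origin at the centre of its underside; x away from the robot, y along the row of mats, in the tray's directions. Either mat may be the left one. The tray is a 210 x 250 mm brown board with an 8 mm high rim at its back and two sides, about 30 mm behind the plane.
- square_mat: square black rubber mat, 76 x 76 mm, 3 mm thick, fixed on the tray (top of the tray board 12 mm above the bench): the tin's own place. Origin at the centre of its underside; x and y square to its sides, y along the row of mats.
- side_board: plain plywood side board fixed flat on the bench, 200 mm long (x) by 110 mm (y), 8 mm thick, where the containers wait; empty at the start. Origin at the centre of its underside. It may be to the left or the right of the tray.
- plane_rest: dark wooden plane rest fixed flat on the bench on the other side of the tray, 150 mm long (x) by 80 mm (y), 12 mm thick with a grey felt top; empty at the start. Origin at the centre of its underside.
- sanding_block: bystander: cork sanding block, 45 x 85 x 24 mm, lying loose on the bench to the right of the tray. Origin at the centre of its underside.
- hammer: bystander: hammer, 220 mm long, lying loose far to the left. Origin on its underside, along the handle.
- pencil_cup: bystander: empty wooden cup, 72 mm across, 90 mm high, standing loose far to the right. Origin at the centre of its underside.
There are look-alikes about, which are no part of the job. Of the things like the plane_rest, leave any that is blue; of the rest the smaller one is meant.

How it is judged:
By the outcome, as a careful person would: the job done as asked, in the order asked, and still so for the second after the job is handed in, with the robot touching nothing.
It also fails if it takes over 141 s, if anything falls off the work surface, if the arm or the gripper's body presses on something with over 40 N, if the wrist force passes 120 N, or if a joint passes its speed limit or range.

ROBOT

A 6-joint arm with a two-finger parallel gripper is mounted at the origin on the work surface. World frame = base frame: x ahead of the robot, y to its left, z up, the work surface at z = 0. Lengths are in m, angles in degrees, forces in N, time in s.
With the tool pointing down it reaches from about 0.275 to 0.825 m from the base axis. Payload 5.2 kg.
Tool frame: the origin (TCP) lies between the finger pads; the fingertips stand 19 mm ahead of it and the grasp point (between the pads) is the TCP; y points along the fingers, x is the direction in which the jaws open and shut, and the axes are right-handed (so a half turn about y gives the same grasp; the last joint's range is limited). The gripper opens to 93 mm and grips with 3 to 60 N. Pads are 15 mm wide; open, the fingers measure 128 mm over their backs; the gripper's body (75 mm by 188 mm) begins 65 mm behind the grasp point.
Start: joints at [-76.421, 14.817, 87.949, -0, 77.235, -11.62], TCP at [0.234, -0.498, 0.238] pointing down, gripper open.
Joint ranges: [-179.93, 179.93], [-52.35, 119.4], [10.71, 147.94], [-69.91, 249.91], [12.55, 155.21], [-178.61, 178.61]. Speed limits (degrees/s): [147.25, 147.25, 180, 180, 180, 180].

INTERFACE

Orientations are given as a 3x3 rotation matrix whose columns are the frame's x, y, z axes.
In Python, from cell import env gives the robot as it stands.
- The arm moves only by the tool play_rows, never from a script. Its argument "motion" is a list of rows, each an object of numbers: "tx", "ty", "tz": the shift along the world's x, y, z in units of 25 mm (1.0 is 25 mm); "rx", "ry", "rz": the turn, a rotation vector about the world's x, y, z in units of 8 degrees (1.0 is 8 degrees); "fingers": the closure in counts, from 0 (fully open) to 255 (shut). In form: [{"tx": .., "ty": .., "tz": .., "rx": .., "ry": .., "rz": .., "fingers": ..}, ...]. A call has 1 to 5 rows; each row is the pose to reach, as a shift and turn from the pose commanded when the call began; what a row does not reach only later rows make up. A row lasts 1/10 s, in which the tool goes at most 50 mm and 8.59 degrees, less where a joint would pass 70% of its speed; a pose out of reach is approached as far as the arm can. A call with a gripper value outside its range is refused whole. The fingers move at their own pace and stop on an object; "squeeze" is the grip in N (left out, the last holds). Time passes only in rows, so rows that repeat a pose let the fingers close. It gives the time, the measured TCP pose, the force and the opening at its end, in the units of the state.
- env.get_state(): the state, without advancing time (a new reading comes with each control period).
- env.get_image(name): name is "scene" or "side" or "wrist"; returns a dict with "frame" (420x560x3 uint8, blue, green, red), "z_map" (420x560 float32, m along the optical axis (not along the pixel's ray), 0 where there is no reading), "camera_matrix" (3x3 intrinsics, pixels), "rvec" (rotation vector, rad) and "tvec" (3), from world to camera coordinates, as OpenCV has them. Camera axes: x right, y down, z forward; pixel columns grow to the right and rows downward; lengths in m; the calibration is good to about 2 mm. A picture is of the moment at which its call begins.
- env.sign_off(): hands the job in, once; it reports no verdict.
Trained networks look in a picture, given as the dict that the camera call returned (one of the last four; its "shot" number tells which), for a name from the list of things; names that differ only in an ending like _2 or _b are one class to them, and where a whole thing is asked for, a point or a joint stands for the part that bears it (a point fixed in the world has none). Each returns a list of dicts, best first, with "conf" (0 to 1); they miss things now and then, are a little off and sometimes report something else, mostly with a low value. They report only what shows in the picture. A call takes as long as a camera call. They do not tell look-alikes from the thing itself.
- env.regions_of(target, picture): "mask" (420x560 bool, what is visible of it) and "bbox" ([left, top, width, height] in pixels, round what is visible of it).
- env.landmark_of(target, picture): "location" ([column, row] in pixels: a listed point, or the origin of a listed thing).
The state is a dict: "clock": time; "qpos": joint angles; "dq": joint speeds; "joint_torque": joint torques, N m; "tool_pos": TCP position; "orientation": TCP orientation; "wrist_force": force on the tool from outside, world axes, zero at the start; "wrist_torque": the same for the moment, N m; "grip_width": opening from 0.0 (shut) to 1.0 (fully open).
Only numpy, scipy, OpenCV 4.12 (cv2) and the standard library are available. Lean on these libraries where they do the work, as an engineer would, in place of code of your own. Each camera call takes 0.05 s, during which the arm holds its last target.

## Working session

There is one attempt and no reset: what is moved stays moved. The work goes in short steps, Python scripts to look and compute and a tool call to move; the robot and the scene stay as the last step left them, time stands still between calls to the robot, and variables do not carry over. Pictures are saved under pics/ and viewed, and the job is handed in when it is done.

Besides the shell and the picture viewer there is one more tool, called after "Request:" as name(argument=value, ...) on one line, values as JSON. play_rows: Moves the arm, as the interface text tells. Its arguments: {"type":"object","properties":{"motion":{"type":"array"},"squeeze":{"type":"number"}},"required":["motion"]}

```bash
mkdir -p pics; ls
cat > h.py <<'E'
import numpy as np, cv2
from cell import env
def shot(n,fn=None):
    p=env.get_image(n)
    if fn: cv2.imwrite('pics/'+fn+'.png',p['frame'])
    return p
def cam(p):
    R=cv2.Rodrigues(np.array(p['rvec'],float))[0]; t=np.array(p['tvec'],float).reshape(3)
    return np.array(p['camera_matrix'],float),R,t
def cloud(p):
    K,R,t=cam(p); z=p['z_map']; v,u=np.mgrid[0:z.shape[0],0:z.shape[1]]
    c=np.stack([(u-K[0,2])/K[0,0]*z,(v-K[1,2])/K[1,1]*z,z],-1)
    w=(c-t)@R
    w[z<=0]=np.nan
    return w
def onplane(p,uv,zw):
    K,R,t=cam(p); d=R.T@np.array([(uv[0]-K[0,2])/K[0,0],(uv[1]-K[1,2])/K[1,1],1]); o=-R.T@t
    return o+d*(zw-o[2])/d[2]
E
python3 - <<'E'
from h import *
s=env.get_state(); print({k:np.round(v,3).tolist() for k,v in s.items()})
for n in ['scene','side','wrist']:
    p=shot(n,n+'0'); 
    K,R,t=cam(p); print(n,(-R.T@t).round(3),R[2].round(2))
    for o in ['jar_mid','tin_mid','plane_mid','round_mat','square_mat','side_board','plane_rest','sanding_block','hammer','pencil_cup']:
        print(o,[(np.round(d['bbox']).tolist(),round(d['conf'],2),int(d['mask'].sum())) for d in env.regions_of(o,p)])
E
```

```text
pics
{'clock': 0.0, 'qpos': [-76.42, 14.858, 88.011, -0.001, 77.234, -11.62], 'dq': [0.041, -0.083, -0.045, -0.045, -0.035, -0.031], 'joint_torque': [0.0, -43.731, -28.4, 0.072, 0.041, -0.0], 'tool_pos': [0.234, -0.497, 0.237], 'orientation': [[0.426, -0.0, 0.905], [-0.905, 0.002, 0.426], [-0.002, -1.0, 0.0]], 'wrist_force': [0.089, 0.775, -0.637], 'wrist_torque': [0.031, 0.095, -0.02], 'grip_width': 1.001}
scene [ 1.022 -0.399  1.008] [-0.5   0.32 -0.8 ]
jar_mid [([290.0, 226.0, 25.0, 32.0], 0.82, 707)]
tin_mid [([324.0, 210.0, 29.0, 35.0], 0.56, 723)]
plane_mid [([320.0, 243.0, 44.0, 31.0], 0.68, 812), ([345.0, 161.0, 54.0, 40.0], 0.22, 1048)]
round_mat [([291.0, 245.0, 23.0, 19.0], 0.74, 158), ([348.0, 163.0, 49.0, 38.0], 0.5, 1021), ([318.0, 229.0, 36.0, 18.0], 0.18, 143)]
square_mat [([319.0, 231.0, 36.0, 19.0], 0.58, 166)]
side_board [([171.0, 241.0, 72.0, 80.0], 0.97, 2974)]
plane_rest [([215.0, 189.0, 55.0, 40.0], 0.95, 1244), ([345.0, 162.0, 53.0, 39.0], 0.84, 1015), ([294.0, 109.0, 63.0, 45.0], 0.65, 1553)]
sanding_block [([322.0, 241.0, 44.0, 31.0], 0.63, 787), ([220.0, 31
[... 459 characters left out ...]
2)]
square_mat [([198.0, 237.0, 37.0, 22.0], 0.52, 257)]
side_board [([246.0, 160.0, 73.0, 33.0], 0.94, 1633)]
plane_rest [([292.0, 207.0, 63.0, 30.0], 0.92, 1372), ([313.0, 323.0, 111.0, 57.0], 0.9, 5356), ([204.0, 316.0, 76.0, 32.0], 0.7, 2520)]
sanding_block [([218.0, 157.0, 18.0, 19.0], 0.72, 353)]
hammer [([67.0, 294.0, 74.0, 99.0], 0.58, 1986), ([248.0, 160.0, 74.0, 29.0], 0.43, 1594), ([215.0, 157.0, 18.0, 19.0], 0.23, 352)]
pencil_cup [([230.0, 118.0, 24.0, 34.0], 0.63, 744)]
wrist [ 0.309 -0.463  0.385] [-0.27 -0.13 -0.96]
jar_mid []
tin_mid []
plane_mid []
round_mat []
square_mat []
side_board []
plane_rest [([2.0, 0.0, 6.0, 9.0], 0.43, 55)]
sanding_block []
hammer []
pencil_cup []
```

View images.

Run:
```python
import cv2
a=cv2.imread('pics/scene0.png');b=cv2.imread('pics/side0.png')
cv2.imwrite('pics/scene0c.png',cv2.resize(a[90:380,140:500],None,fx=2.2,fy=2.06,interpolation=cv2.INTER_CUBIC))
cv2.imwrite('pics/side0c.png',cv2.resize(b[100:400,50:440],None,fx=2,fy=2,interpolation=cv2.INTER_CUBIC))
```

```text
(no output)
```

View pics/scene0c.png

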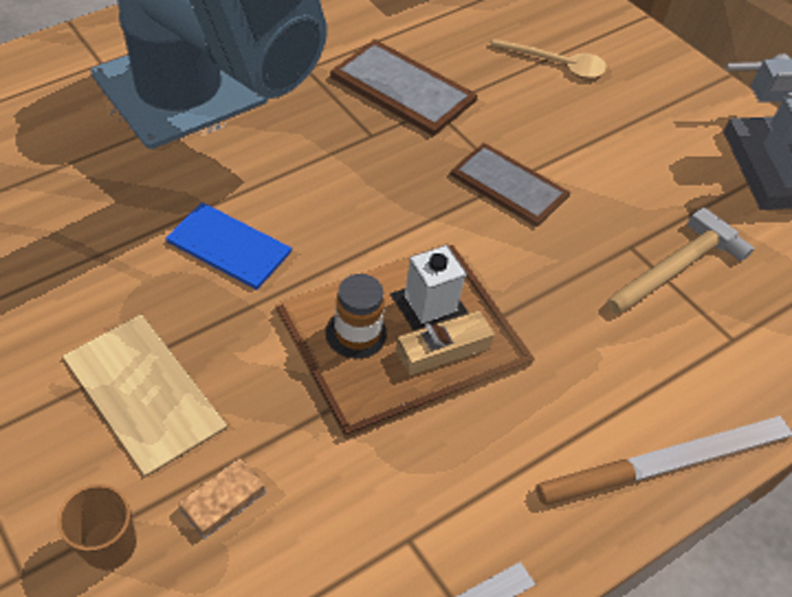

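View pics/side0c.png

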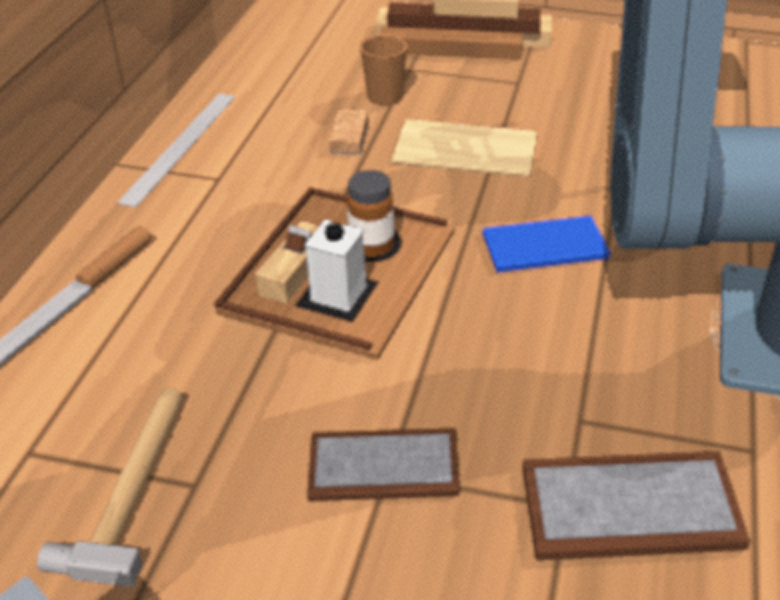

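The scene picture shows the jar (scene px ~302,242) and the tin (~338,227) on the tray, with the plane behind them (~342,258). The plywood board is to the right at ~(207,281). The smaller grey-felt rest is at ~(371,180); the larger grey one and the blue one are look-alikes. Next I measure poses from depth.

```bash
cat > meas.py <<'E'
from h import *
def rect(pts):
    r=cv2.minAreaRect((pts[:,:2]*1000).astype(np.float32)); return np.round(r[0],1),np.round(r[1],1),round(r[2],1)
def board(p,name,sel,zlo,zhi,erode=0):
    W=cloud(p)
    for d in env.regions_of(name,p):
        b=d['bbox']
        if abs(b[0]+b[2]/2-sel[0])<15 and abs(b[1]+b[3]/2-sel[1])<15:
            P=W[d['mask']]; P=P[(P[:,2]>zlo)&(P[:,2]<zhi)]
            print(name,len(P),rect(P),'z',np.median(P[:,2]).round(4)); return P
E
python3 - <<'E'
from meas import *
sel={'scene':{'side_board':(207,281),'plane_rest':(371,181),'jar_mid':(302,242),'tin_mid':(338,227),'plane_mid':(342,258)},
'side':{'side_board':(282,176),'plane_rest':(241,332),'jar_mid':(233,205),'tin_mid':(217,232),'plane_mid':(193,232)}}
for n in ['scene','side']:
    p=shot(n); W=cloud(p)
    print('==',n)
    board(p,'side_board',sel[n]['side_board'],0.004,0.013)
    board(p,'plane_rest',sel[n]['plane_rest'],0.006,0.017)
    P=board(p,'plane_mid',sel[n]['plane_mid'],0.042,0.054)
    P=board(p,'tin_mid',sel[n]['tin_mid'],0.095,0.108)
    P=board(p,'jar_mid',sel[n]['jar_mid'],0.105,0.118)
    for o in ['jar_mid','tin_mid']:
        for d in env.landmark_of(o,p)[:1]: print(o,d['location'],onplane(p,d['location'],0.063 if o=='jar_mid' else .065).round(4))
    for o,z in [('plane_mid',.03),('round_mat',.012),('square_mat',.012),('side_board',0),('plane_rest',0)]:
        for d in env.landmark_of(o,p)[:3]: print(o,np.round(d['location']),round(d['conf'],2),onplane(p,d['location'],z).round(4))
    # tray region: heights
    m=(W[...,2]>0.009)&(W[...,2]<0.0135)
    Q=W[m]; Q=Q[(Q[:,0]>.35)&(Q[:,0]<.75)&(abs(Q[:,1])<.25)]; 
    black=(p['frame'].max(-1)<60)&(W[...,2]>.011)&(W[...,2]<.02)&(W[...,0]>.35)&(W[...,0]<.75)&(abs(W[...,1])<.25)
    n_,lab,st,_=cv2.connectedComponentsWithStats(black.astype(np.uint8))
    for i in range(1,n_):
        if st[i,4]>30: B=W[lab==i]; print('black',st[i,4],rect(B),B.min(0).round(3),B.max(0).round(3))
E
```

```text
== scene
side_board 2863 (array([ 475.2, -292.1]), array([200.3, 110.8]), 3.9) z 0.0085
plane_rest 966 (array([437.6, 291.6]), array([149.8,  83.2]), 15.4) z 0.0121
plane_mid 526 (array([619.7,  39.7]), array([111.8,  41.4]), 78.8) z 0.0482
tin_mid 280 (array([554.8,  68.4]), array([52. , 52.3]), 81.1) z 0.1028
jar_mid 297 (array([543.3, -33.8]), array([50.9, 49.6]), 88.9) z 0.1112
jar_mid [300.5, 242.7] [ 0.5432 -0.041   0.063 ]
tin_mid [335.3, 226.8] [0.5519 0.0645 0.065 ]
plane_mid [346. 259.] 0.66 [0.6314 0.0451 0.03  ]
round_mat [303. 252.] 0.66 [ 0.5453 -0.0334  0.012 ]
square_mat [334. 239.] 0.74 [0.5564 0.0651 0.012 ]
side_board [206. 277.] 0.62 [ 0.4671 -0.2858  0.    ]
plane_rest [371. 179.] 0.74 [0.4327 0.2966 0.    ]
plane_rest [322. 132.] 0.74 [0.1822 0.287  0.    ]
plane_rest [243. 209.] 0.64 [ 0.3234 -0.0946  0.    ]
black 103 (array([546.6,  38.3]), array([17.1, 62.6]), 80.6) [0.515 0.027 0.011] [0.578 0.051 0.019]
black 39 (array([583. ,  76.5]), array([15.1, 53. ]), 4.5) [0.573 0.05  0.011] [0.589 0.102 0.019]
black 163 (array([550.1, -42.1]), array([73.7, 57.3]), 4
[... 396 characters left out ...]
array([53.6, 49.8]), 79.0) z 0.1116
jar_mid [234.6, 206.4] [ 0.5447 -0.0298  0.063 ]
tin_mid [216.5, 247.2] [0.5414 0.1265 0.065 ]
plane_mid [198. 230.] 0.81 [0.6196 0.0403 0.03  ]
round_mat [238. 219.] 0.47 [ 0.5417 -0.0438  0.012 ]
square_mat [220. 246.] 0.83 [0.5573 0.0638 0.012 ]
side_board [286. 174.] 0.98 [ 0.4678 -0.295   0.    ]
plane_rest [326. 220.] 0.9 [ 0.3232 -0.1086  0.    ]
plane_rest [241. 334.] 0.89 [ 0.4388  0.2969 -0.    ]
plane_rest [367. 354.] 0.57 [0.1847 0.2884 0.    ]
black 49 (array([521.7, -23.9]), array([65.2, 21.1]), 72.0) [ 0.51  -0.058  0.011] [0.541 0.004 0.02 ]
black 131 (array([558.1,  73.1]), array([70.2, 70.8]), 83.3) [0.52  0.041 0.011] [0.596 0.112 0.019]
```

Request:
play_rows(motion=[{"tx":0.7,"ty":1.05,"tz":0,"rx":0,"ry":0,"rz":-0.4,"fingers":0},{"tx":1.6,"ty":2.4,"tz":0,"rx":0,"ry":0,"rz":-0.8,"fingers":0},{"tx":2.6,"ty":3.9,"tz":0,"rx":0,"ry":0,"rz":-1.2,"fingers":0},{"tx":3.6,"ty":5.4,"tz":0,"rx":0,"ry":0,"rz":-1.6,"fingers":0},{"tx":4.6,"ty":6.9,"tz":0,"rx":0,"ry":0,"rz":-2.0,"fingers":0}], squeeze=20)

```text
clock: 3.45
tool_pos: [0.3498, -0.3237, 0.2378]
orientation: [[0.157, 0.0, 0.988], [-0.988, -0.0, 0.157], [0.0, -1.0, 0.0]]
wrist_force: [0.8, 0.0, -0.5]
grip_width: 0.998
```

Request:
play_rows(motion=[{"tx":1.0,"ty":1.5,"tz":0,"rx":0,"ry":0,"rz":-0.4,"fingers":0},{"tx":2.0,"ty":3.0,"tz":0,"rx":0,"ry":0,"rz":-0.8,"fingers":0},{"tx":3.0,"ty":4.5,"tz":0,"rx":0,"ry":0,"rz":-1.2,"fingers":0},{"tx":3.8,"ty":5.7,"tz":0,"rx":0,"ry":0,"rz":-1.6,"fingers":0},{"tx":3.8,"ty":5.7,"tz":0,"rx":0,"ry":0,"rz":-2.0,"fingers":0}])

```text
clock: 3.95
tool_pos: [0.4459, -0.1789, 0.2378]
orientation: [[-0.116, 0.001, 0.993], [-0.993, 0.001, -0.116], [-0.001, -1.0, 0.001]]
wrist_force: [-0.9, -0.9, -0.1]
grip_width: 0.999
```

Run:
```python
from meas import *
s=env.get_state(); print({k:np.round(v,3).tolist() for k,v in s.items()})
p=shot('wrist','wrist1'); K,R,t=cam(p); print((-R.T@t).round(3),R.round(2).tolist())
for o in ['jar_mid','tin_mid','plane_mid','round_mat','square_mat','side_board','plane_rest']:
    print(o,[(np.round(d['bbox']).tolist(),round(d['conf'],2),int(d['mask'].sum())) for d in env.regions_of(o,p)])
```

```text
{'clock': 3.95, 'qpos': [-35.261, 7.57, 97.05, 0.097, 75.366, 61.369], 'dq': [-3.609, 0.086, 0.069, -2.379, -0.345, 28.256], 'joint_torque': [2.072, -36.25, -28.28, 0.532, -0.049, -0.037], 'tool_pos': [0.446, -0.179, 0.238], 'orientation': [[-0.116, 0.001, 0.993], [-0.993, 0.001, -0.116], [-0.001, -1.0, 0.001]], 'wrist_force': [-0.877, -0.908, -0.135], 'wrist_torque': [0.057, 0.043, 0.005], 'grip_width': 0.999}
[ 0.528 -0.189  0.385] [[-0.11, -0.99, -0.0], [-0.95, 0.11, 0.29], [-0.29, 0.03, -0.96]]
jar_mid [([58.0, 76.0, 107.0, 64.0], 0.88, 5608)]
tin_mid [([0.0, 79.0, 72.0, 62.0], 0.77, 3382)]
plane_mid [([0.0, 9.0, 106.0, 56.0], 0.65, 5023)]
round_mat [([117.0, 70.0, 61.0, 69.0], 0.67, 1287), ([457.0, 1.0, 44.0, 11.0], 0.25, 268)]
square_mat [([4.0, 68.0, 80.0, 69.0], 0.95, 1260)]
side_board [([314.0, 38.0, 112.0, 188.0], 0.78, 16591)]
plane_rest [([170.0, 209.0, 112.0, 106.0], 0.92, 5860)]
```

View pics/wrist1.png

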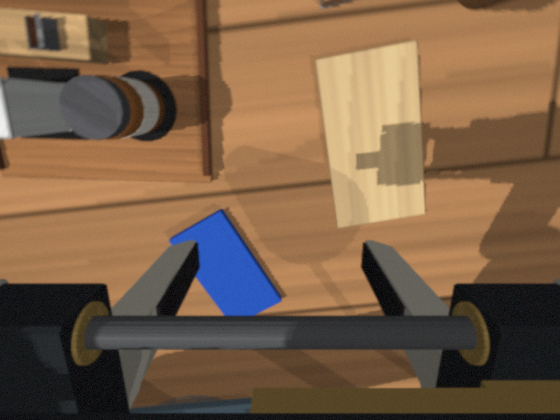

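The wrist picture shows the jar lid at ~(95,107), the tin at the left edge (~35,108), the plane at ~(50,37), the plywood board at ~(370,133), and the blue look-alike at (228,262). I'll move over the containers and measure from above.

Request:
play_rows(motion=[{"tx":0.6,"ty":1.0,"tz":0,"rx":0,"ry":0,"rz":0,"fingers":0},{"tx":1.4,"ty":2.4,"tz":0,"rx":0,"ry":0,"rz":0,"fingers":0},{"tx":2.2,"ty":3.8,"tz":0,"rx":0,"ry":0,"rz":0,"fingers":0},{"tx":2.8,"ty":4.8,"tz":0,"rx":0,"ry":0,"rz":0,"fingers":0},{"tx":2.8,"ty":4.8,"tz":0,"rx":0,"ry":0,"rz":0,"fingers":0}])

```text
clock: 4.85
tool_pos: [0.5153, -0.0606, 0.2376]
orientation: [[-0.116, 0.001, 0.993], [-0.993, 0.001, -0.116], [-0.001, -1.0, 0.0]]
wrist_force: [0.0, -0.5, 0.8]
grip_width: 1.001
```

```bash
cat > wm.py <<'E'
from meas import *
def allz(p,zr,names):
    W=cloud(p)
    for o in names:
        for d in env.regions_of(o,p)[:2]:
            P=W[d['mask']]; P=P[np.isfinite(P[:,2])]; Q=P[(P[:,2]>zr[o][0])&(P[:,2]<zr[o][1])]
            if len(Q)>30: print(o,round(d['conf'],2),np.round(d['bbox']).tolist(),len(Q),rect(Q),'z',np.median(Q[:,2]).round(4))
ZR={'jar_mid':(.107,.118),'tin_mid':(.098,.108),'plane_mid':(.042,.053),'side_board':(.004,.013),'plane_rest':(.007,.018),'round_mat':(.011,.019),'square_mat':(.011,.019)}
E
python3 - <<'E'
from wm import *
s=env.get_state(); print(s['tool_pos'],s['clock'])
p=shot('wrist','wrist2')
allz(p,ZR,list(ZR))
E
```

```text
[ 0.51529516 -0.06058204  0.23757853] 4.85
jar_mid 0.73 [215.0, 134.0, 63.0, 70.0] 2688 (array([542.5, -32.7]), array([50.7, 50.6]), 54.9) z 0.1113
tin_mid 0.76 [101.0, 135.0, 88.0, 64.0] 2544 (array([553.7,  68.9]), array([50.8, 50.9]), 81.5) z 0.1031
plane_mid 0.76 [110.0, 69.0, 117.0, 51.0] 4113 (array([618.2,  41.4]), array([110.1,  40. ]), 79.5) z 0.0483
side_board 0.75 [422.0, 92.0, 101.0, 172.0] 14722 (array([ 474.6, -291.3]), array([200.2, 111.3]), 3.8) z 0.0084
plane_rest 0.76 [0.0, 205.0, 67.0, 79.0] 2805 (array([453. , 292.2]), array([118.6,  70. ]), 14.8) z 0.0124
plane_rest 0.64 [268.0, 250.0, 92.0, 113.0] 3695 (array([328.3, -94.7]), array([150.8,  79.8]), 24.2) z 0.0126
round_mat 0.55 [226.0, 123.0, 61.0, 52.0] 779 (array([554.3, -44.6]), array([71.7, 41.9]), 49.5) z 0.0153
square_mat 0.93 [132.0, 120.0, 68.0, 65.0] 1618 (array([556.2,  68. ]), array([76.5, 75.9]), 82.0) z 0.0152
```

View pics/wrist2.png

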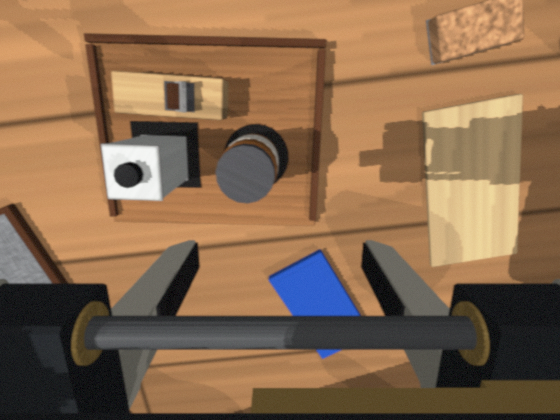

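Request:
play_rows(motion=[{"tx":0.6,"ty":0.6,"tz":0,"fingers":0},{"tx":1.09,"ty":1.12,"tz":-0.3,"fingers":0},{"tx":1.09,"ty":1.12,"tz":-1.3,"fingers":0},{"tx":1.09,"ty":1.12,"tz":-2.2,"fingers":0},{"tx":1.09,"ty":1.12,"tz":-3.0,"fingers":0}])

```text
$.motion[0]: bad value
```

Request:
play_rows(motion=[{"tz":-1.0,"fingers":0},{"tz":-2.0,"fingers":0},{"tz":-3.0,"fingers":0},{"tz":-3.7,"fingers":0},{"tz":-3.7,"fingers":0}])

```text
$.motion[0]: bad value
```

Request:
play_rows(motion=[{"fingers":140},{"fingers":140},{"fingers":140},{"fingers":140},{"fingers":140}], squeeze=20)

```text
$.motion[0]: bad value
```

All seven keys are required in each row.

Request:
play_rows(motion=[{"tx":0.6,"ty":0.6,"tz":0,"rx":0,"ry":0,"rz":0,"fingers":0},{"tx":1.09,"ty":1.12,"tz":-0.3,"rx":0,"ry":0,"rz":0,"fingers":0},{"tx":1.09,"ty":1.12,"tz":-1.3,"rx":0,"ry":0,"rz":0,"fingers":0},{"tx":1.09,"ty":1.12,"tz":-2.2,"rx":0,"ry":0,"rz":0,"fingers":0},{"tx":1.09,"ty":1.12,"tz":-3.0,"rx":0,"ry":0,"rz":0,"fingers":0}])

```text
clock: 5.75
tool_pos: [0.5411, -0.0351, 0.1617]
orientation: [[-0.119, -0.0, 0.993], [-0.993, 0.0, -0.119], [0.0, -1.0, -0.0]]
wrist_force: [-0.3, 0.5, -1.1]
grip_width: 0.999
```

Request:
play_rows(motion=[{"tx":0.06,"ty":0.09,"tz":-1.0,"rx":0,"ry":0,"rz":0,"fingers":0},{"tx":0.06,"ty":0.09,"tz":-2.0,"rx":0,"ry":0,"rz":0,"fingers":0},{"tx":0.06,"ty":0.09,"tz":-3.0,"rx":0,"ry":0,"rz":0,"fingers":0},{"tx":0.06,"ty":0.09,"tz":-3.7,"rx":0,"ry":0,"rz":0,"fingers":0},{"tx":0.06,"ty":0.09,"tz":-3.7,"rx":0,"ry":0,"rz":0,"fingers":0}])

```text
clock: 6.25
tool_pos: [0.5409, -0.0326, 0.0678]
orientation: [[-0.119, -0.005, 0.993], [-0.993, 0.001, -0.119], [-0.001, -1.0, -0.005]]
wrist_force: [-0.5, -0.0, 0.2]
grip_width: 1.001
```

Run:
```python
from wm import *
for i in range(3):
    s=env.get_state(); print(s['tool_pos'],s['clock'])
p=shot('wrist','wrist3')
s=env.get_state(); print(s['tool_pos'],s['clock'])
```

```text
[ 0.54090224 -0.03255952  0.06782289] 6.25
[ 0.54090224 -0.03255952  0.06782289] 6.25
[ 0.54090224 -0.03255952  0.06782289] 6.25
[ 0.54202679 -0.03274834  0.06931263] 6.3
```

View pics/wrist3.png

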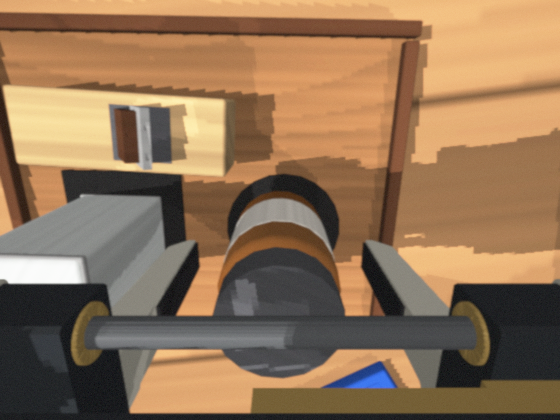

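The jar lid (~278,320) is centred between the fingers (columns 180 to 380). I'm closing now.

Request:
play_rows(motion=[{"tx":0,"ty":0,"tz":0,"rx":0,"ry":0,"rz":0,"fingers":150},{"tx":0,"ty":0,"tz":0,"rx":0,"ry":0,"rz":0,"fingers":150},{"tx":0,"ty":0,"tz":0,"rx":0,"ry":0,"rz":0,"fingers":150},{"tx":0,"ty":0,"tz":0,"rx":0,"ry":0,"rz":0,"fingers":150},{"tx":0,"ty":0,"tz":0,"rx":0,"ry":0,"rz":0,"fingers":150}], squeeze=22)

```text
clock: 6.8
tool_pos: [0.5432, -0.0324, 0.0706]
orientation: [[-0.118, 0.001, 0.993], [-0.993, -0.0, -0.118], [0.0, -1.0, 0.001]]
wrist_force: [0.5, -0.8, 0.3]
grip_width: 0.616
```

Request:
play_rows(motion=[{"tx":0,"ty":0,"tz":0,"rx":0,"ry":0,"rz":0,"fingers":150},{"tx":0,"ty":0,"tz":0.3,"rx":0,"ry":0,"rz":0,"fingers":150},{"tx":0,"ty":0,"tz":0.8,"rx":0,"ry":0,"rz":0,"fingers":150},{"tx":0,"ty":0,"tz":1.4,"rx":0,"ry":0,"rz":0,"fingers":150},{"tx":0,"ty":0,"tz":2.0,"rx":0,"ry":0,"rz":0,"fingers":150}])

```text
clock: 7.3
tool_pos: [0.5429, -0.0324, 0.1213]
orientation: [[-0.118, -0.0, 0.993], [-0.993, -0.0, -0.118], [0.0, -1.0, -0.0]]
wrist_force: [0.1, -0.1, -2.0]
grip_width: 0.598
```

Request:
play_rows(motion=[{"tx":-0.05,"ty":-0.5,"tz":0.2,"rx":0,"ry":0,"rz":0,"fingers":150},{"tx":-0.12,"ty":-1.5,"tz":0.2,"rx":0,"ry":0,"rz":0,"fingers":150},{"tx":-0.22,"ty":-2.8,"tz":0.2,"rx":0,"ry":0,"rz":0,"fingers":150},{"tx":-0.34,"ty":-4.2,"tz":0.2,"rx":0,"ry":0,"rz":0,"fingers":150},{"tx":-0.45,"ty":-5.6,"tz":0.2,"rx":0,"ry":0,"rz":0,"fingers":150}])

```text
clock: 7.8
tool_pos: [0.5311, -0.1743, 0.1253]
orientation: [[-0.118, -0.0, 0.993], [-0.993, -0.0, -0.118], [0.0, -1.0, -0.0]]
wrist_force: [0.6, -0.4, -2.4]
grip_width: 0.598
```

Request:
play_rows(motion=[{"tx":-0.11,"ty":-1.4,"tz":0,"rx":0,"ry":0,"rz":0,"fingers":150},{"tx":-0.22,"ty":-2.7,"tz":0,"rx":0,"ry":0,"rz":0,"fingers":150},{"tx":-0.31,"ty":-3.8,"tz":0,"rx":0,"ry":0,"rz":0,"fingers":150},{"tx":-0.37,"ty":-4.62,"tz":-0.2,"rx":0,"ry":0,"rz":0,"fingers":150},{"tx":-0.37,"ty":-4.62,"tz":-0.8,"rx":0,"ry":0,"rz":0,"fingers":150}])

```text
clock: 8.3
tool_pos: [0.5228, -0.2923, 0.1061]
orientation: [[-0.121, 0.003, 0.993], [-0.993, -0.003, -0.121], [0.003, -1.0, 0.003]]
wrist_force: [0.1, 0.3, -2.5]
grip_width: 0.6
```

Run:
```python
from wm import *
p=shot('wrist','wrist4')
s=env.get_state(); print(s['tool_pos'],s['clock'],s['grip_width'])
```

```text
[ 0.52099613 -0.28937263  0.10242271] 8.35 0.598732551988302
```

View pics/wrist4.png

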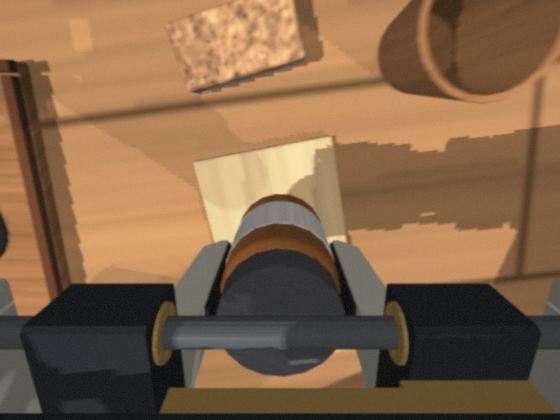

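The jar is upright in the grip, held just above the plywood board (board back edge at rows 140 to 160). Lowering it now.

Request:
play_rows(motion=[{"tx":0,"ty":0,"tz":-0.6,"rx":0,"ry":0,"rz":0,"fingers":150},{"tx":0,"ty":0,"tz":-1.1,"rx":0,"ry":0,"rz":0,"fingers":150},{"tx":0,"ty":0,"tz":-1.4,"rx":0,"ry":0,"rz":0,"fingers":150},{"tx":0,"ty":0,"tz":-1.56,"rx":0,"ry":0,"rz":0,"fingers":150},{"tx":0,"ty":0,"tz":-1.6,"rx":0,"ry":0,"rz":0,"fingers":150}])

```text
clock: 8.85
tool_pos: [0.5223, -0.2875, 0.0647]
orientation: [[-0.118, -0.001, 0.993], [-0.993, 0.001, -0.118], [-0.0, -1.0, -0.001]]
wrist_force: [0.3, 0.6, -2.7]
grip_width: 0.599
```

Request:
play_rows(motion=[{"tx":0,"ty":0,"tz":-0.03,"rx":0,"ry":0,"rz":0,"fingers":150},{"tx":0,"ty":0,"tz":-0.03,"rx":0,"ry":0,"rz":0,"fingers":150}])

```text
clock: 9.05
tool_pos: [0.5228, -0.288, 0.0649]
orientation: [[-0.118, 0.001, 0.993], [-0.993, -0.001, -0.118], [0.0, -1.0, 0.001]]
wrist_force: [-0.3, 0.2, -2.4]
grip_width: 0.598
```

Request:
play_rows(motion=[{"tx":0,"ty":0,"tz":-0.04,"rx":0,"ry":0,"rz":0,"fingers":150},{"tx":0,"ty":0,"tz":-0.04,"rx":0,"ry":0,"rz":0,"fingers":150}])

```text
clock: 9.25
tool_pos: [0.5225, -0.288, 0.0637]
orientation: [[-0.118, 0.0, 0.993], [-0.993, -0.0, -0.118], [0.0, -1.0, 0.0]]
wrist_force: [-0.8, -0.1, -2.1]
grip_width: 0.6
```

Request:
play_rows(motion=[{"tx":0,"ty":0,"tz":-0.03,"rx":0,"ry":0,"rz":0,"fingers":150},{"tx":0,"ty":0,"tz":-0.03,"rx":0,"ry":0,"rz":0,"fingers":150}])

```text
clock: 9.45
tool_pos: [0.5226, -0.288, 0.0635]
orientation: [[-0.118, 0.0, 0.993], [-0.993, -0.0, -0.118], [0.0, -1.0, 0.001]]
wrist_force: [-1.8, 1.9, 4.6]
grip_width: 0.598
```

Contact. Releasing and retreating upward, then going to the tin.

Request:
play_rows(motion=[{"tx":0,"ty":0,"tz":0,"rx":0,"ry":0,"rz":0,"fingers":60},{"tx":0,"ty":0,"tz":0,"rx":0,"ry":0,"rz":0,"fingers":0},{"tx":0,"ty":0,"tz":0,"rx":0,"ry":0,"rz":0,"fingers":0},{"tx":0,"ty":0,"tz":0,"rx":0,"ry":0,"rz":0,"fingers":0},{"tx":0,"ty":0,"tz":0.5,"rx":0,"ry":0,"rz":0,"fingers":0}])

```text
clock: 9.95
tool_pos: [0.5214, -0.2871, 0.0738]
orientation: [[-0.118, -0.003, 0.993], [-0.993, 0.002, -0.118], [-0.002, -1.0, -0.003]]
wrist_force: [-0.6, 0.2, 0.5]
grip_width: 0.973
```

Request:
play_rows(motion=[{"tx":0,"ty":0,"tz":1.2,"rx":0,"ry":0,"rz":0,"fingers":0},{"tx":0,"ty":0,"tz":2.4,"rx":0,"ry":0,"rz":0,"fingers":0},{"tx":0,"ty":0,"tz":3.6,"rx":0,"ry":0,"rz":0,"fingers":0},{"tx":0,"ty":0,"tz":4.8,"rx":0,"ry":0,"rz":0,"fingers":0},{"tx":0,"ty":0.3,"tz":5.6,"rx":0,"ry":0,"rz":0,"fingers":0}])

```text
clock: 10.45
tool_pos: [0.5231, -0.2815, 0.2187]
orientation: [[-0.119, 0.003, 0.993], [-0.993, -0.003, -0.119], [0.003, -1.0, 0.004]]
wrist_force: [0.5, -0.0, -0.5]
grip_width: 1.0
```

Request:
play_rows(motion=[{"tx":0,"ty":1.4,"tz":0.4,"rx":0,"ry":0,"rz":-0.18,"fingers":0},{"tx":0,"ty":2.8,"tz":0.4,"rx":0,"ry":0,"rz":-0.18,"fingers":0},{"tx":0,"ty":4.4,"tz":0.4,"rx":0,"ry":0,"rz":-0.18,"fingers":0},{"tx":0,"ty":6.0,"tz":0.4,"rx":0,"ry":0,"rz":-0.18,"fingers":0},{"tx":0,"ty":7.6,"tz":0.4,"rx":0,"ry":0,"rz":-0.18,"fingers":0}])

```text
clock: 10.95
tool_pos: [0.5223, -0.089, 0.2263]
orientation: [[-0.144, 0.001, 0.99], [-0.99, -0.0, -0.144], [0.0, -1.0, 0.001]]
wrist_force: [0.3, 0.7, 0.2]
grip_width: 1.0
```

Request:
play_rows(motion=[{"tx":0,"ty":1.6,"tz":0,"rx":0,"ry":0,"rz":0,"fingers":0},{"tx":0,"ty":3.2,"tz":0,"rx":0,"ry":0,"rz":0,"fingers":0},{"tx":0,"ty":4.2,"tz":0,"rx":0,"ry":0,"rz":0,"fingers":0},{"tx":0,"ty":4.6,"tz":0,"rx":0,"ry":0,"rz":0,"fingers":0},{"tx":0,"ty":4.6,"tz":0,"rx":0,"ry":0,"rz":0,"fingers":0}])

```text
clock: 11.45
tool_pos: [0.5225, 0.0255, 0.2259]
orientation: [[-0.141, 0.001, 0.99], [-0.99, -0.0, -0.141], [0.0, -1.0, 0.001]]
wrist_force: [-0.5, -0.8, -0.1]
grip_width: 1.003
```

Run:
```python
from wm import *
p=shot('wrist','wrist5')
s=env.get_state(); print(s['tool_pos'],s['clock'],s['grip_width'])
allz(p,ZR,['jar_mid','tin_mid','plane_mid','square_mat','round_mat','plane_rest'])
allz(p,{'round_mat':(.013,.019)},['round_mat'])
```

```text
[0.52260077 0.02435127 0.22567705] 11.5 0.9993864466961313
tin_mid 0.75 [192.0, 133.0, 67.0, 70.0] 2839 (array([554.2,  69.2]), array([50.8, 50.5]), 81.6) z 0.1031
plane_mid 0.79 [190.0, 69.0, 118.0, 46.0] 4140 (array([618.3,  41.6]), array([109.9,  39.9]), 79.7) z 0.0483
square_mat 0.98 [201.0, 119.0, 70.0, 66.0] 1701 (array([557.1,  68.3]), array([75.9, 75.1]), 81.6) z 0.0153
round_mat 0.67 [296.0, 118.0, 70.0, 69.0] 3572 (array([542.6, -34.9]), array([75. , 75.6]), 46.6) z 0.0153
plane_rest 0.82 [339.0, 267.0, 63.0, 95.0] 1285 (array([317.7, -69.4]), array([151.4,  32.6]), 20.4) z 0.0125
plane_rest 0.7 [16.0, 211.0, 112.0, 98.0] 4668 (array([444.7, 296.4]), array([132.1,  81.7]), 15.4) z 0.0124
round_mat 0.67 [296.0, 118.0, 70.0, 69.0] 3550 (array([542.3, -34.6]), array([75. , 74.7]), 46.6) z 0.0153
```

View pics/wrist5.png

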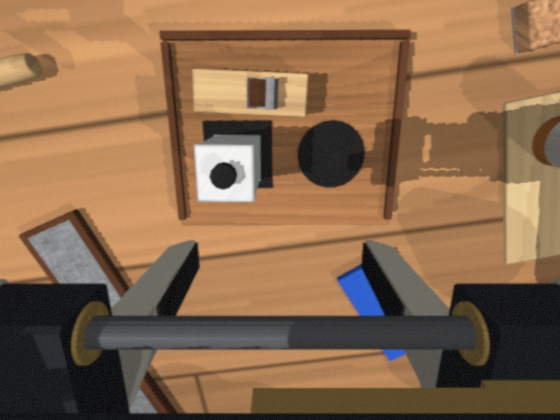

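The round mat is now free at (331,153), tin at (225,172), plane at (250,92). The wrist view agrees with the earlier measurements. Grasping the tin next.

Request:
play_rows(motion=[{"tx":0.7,"ty":1.0,"tz":0,"rx":0,"ry":0,"rz":-0.04,"fingers":0},{"tx":1.28,"ty":1.8,"tz":-0.4,"rx":0,"ry":0,"rz":-0.04,"fingers":0},{"tx":1.28,"ty":1.8,"tz":-1.3,"rx":0,"ry":0,"rz":-0.04,"fingers":0},{"tx":1.28,"ty":1.8,"tz":-2.2,"rx":0,"ry":0,"rz":-0.04,"fingers":0},{"tx":1.28,"ty":1.8,"tz":-3.0,"rx":0,"ry":0,"rz":-0.04,"fingers":0}])

```text
clock: 12.35
tool_pos: [0.5544, 0.0694, 0.149]
orientation: [[-0.149, -0.001, 0.989], [-0.989, -0.0, -0.149], [0.0, -1.0, -0.001]]
wrist_force: [-0.2, -0.3, 0.2]
grip_width: 1.003
```

Request:
play_rows(motion=[{"tx":0,"ty":0,"tz":-1.0,"rx":0,"ry":0,"rz":0,"fingers":0},{"tx":0,"ty":0,"tz":-2.0,"rx":0,"ry":0,"rz":0,"fingers":0},{"tx":0,"ty":0,"tz":-2.8,"rx":0,"ry":0,"rz":0,"fingers":0},{"tx":0,"ty":0,"tz":-3.34,"rx":0,"ry":0,"rz":0,"fingers":0},{"tx":0,"ty":0,"tz":-3.34,"rx":0,"ry":0,"rz":0,"fingers":0}])

```text
clock: 12.85
tool_pos: [0.5532, 0.0693, 0.0648]
orientation: [[-0.149, -0.004, 0.989], [-0.989, 0.0, -0.149], [0.0, -1.0, -0.004]]
wrist_force: [-0.5, -0.5, -1.2]
grip_width: 0.999
```

Request:
play_rows(motion=[{"tx":0,"ty":0,"tz":0,"rx":0,"ry":0,"rz":0,"fingers":160},{"tx":0,"ty":0,"tz":0,"rx":0,"ry":0,"rz":0,"fingers":160},{"tx":0,"ty":0,"tz":0,"rx":0,"ry":0,"rz":0,"fingers":160},{"tx":0,"ty":0,"tz":0,"rx":0,"ry":0,"rz":0,"fingers":160},{"tx":0,"ty":0,"tz":0,"rx":0,"ry":0,"rz":0,"fingers":160}], squeeze=22)

```text
clock: 13.35
tool_pos: [0.5547, 0.0696, 0.0672]
orientation: [[-0.149, 0.001, 0.989], [-0.989, -0.0, -0.149], [-0.0, -1.0, 0.001]]
wrist_force: [-0.0, -0.1, 0.5]
grip_width: 0.62
```

Request:
play_rows(motion=[{"tx":0,"ty":0,"tz":0,"rx":0,"ry":0,"rz":0,"fingers":160},{"tx":0,"ty":0,"tz":0.3,"rx":0,"ry":0,"rz":0,"fingers":160},{"tx":0,"ty":0,"tz":0.8,"rx":0,"ry":0,"rz":0,"fingers":160},{"tx":0,"ty":0,"tz":1.4,"rx":0,"ry":0,"rz":0,"fingers":160},{"tx":0,"ty":0,"tz":2.0,"rx":0,"ry":0,"rz":0,"fingers":160}])

```text
clock: 13.85
tool_pos: [0.5545, 0.0696, 0.1179]
orientation: [[-0.149, 0.0, 0.989], [-0.989, -0.0, -0.149], [0.0, -1.0, 0.0]]
wrist_force: [0.4, 0.3, -1.2]
grip_width: 0.538
```

Request:
play_rows(motion=[{"tx":-0.2,"ty":-0.57,"tz":0,"rx":0,"ry":0,"rz":0,"fingers":160},{"tx":-0.6,"ty":-1.7,"tz":0,"rx":0,"ry":0,"rz":0,"fingers":160},{"tx":-1.05,"ty":-3.0,"tz":0,"rx":0,"ry":0,"rz":0,"fingers":160},{"tx":-1.55,"ty":-4.4,"tz":0,"rx":0,"ry":0,"rz":0,"fingers":160},{"tx":-2.05,"ty":-5.8,"tz":0,"rx":0,"ry":0,"rz":0,"fingers":160}])

```text
clock: 14.35
tool_pos: [0.5017, -0.0771, 0.1164]
orientation: [[-0.148, -0.001, 0.989], [-0.989, -0.0, -0.148], [0.0, -1.0, -0.001]]
wrist_force: [-0.1, -0.7, -1.6]
grip_width: 0.538
```

Request:
play_rows(motion=[{"tx":-0.5,"ty":-1.4,"tz":0,"rx":0,"ry":0,"rz":0,"fingers":160},{"tx":-1.0,"ty":-2.8,"tz":0,"rx":0,"ry":0,"rz":0,"fingers":160},{"tx":-1.5,"ty":-4.2,"tz":0,"rx":0,"ry":0,"rz":0,"fingers":160},{"tx":-2.0,"ty":-5.6,"tz":0,"rx":0,"ry":0,"rz":0,"fingers":160},{"tx":-2.45,"ty":-6.9,"tz":0,"rx":0,"ry":0,"rz":0,"fingers":160}])

```text
clock: 14.85
tool_pos: [0.4401, -0.2498, 0.1165]
orientation: [[-0.149, -0.001, 0.989], [-0.989, -0.0, -0.149], [0.0, -1.0, -0.001]]
wrist_force: [0.9, -0.7, -2.4]
grip_width: 0.533
```

Request:
play_rows(motion=[{"tx":-0.4,"ty":-1.1,"tz":0,"rx":0,"ry":0,"rz":0,"fingers":160},{"tx":-0.61,"ty":-1.86,"tz":-0.3,"rx":0,"ry":0,"rz":0,"fingers":160},{"tx":-0.61,"ty":-1.86,"tz":-0.9,"rx":0,"ry":0,"rz":0,"fingers":160},{"tx":-0.61,"ty":-1.86,"tz":-1.4,"rx":0,"ry":0,"rz":0,"fingers":160},{"tx":-0.61,"ty":-1.86,"tz":-1.4,"rx":0,"ry":0,"rz":0,"fingers":160}])

```text
clock: 15.35
tool_pos: [0.4248, -0.2933, 0.0796]
orientation: [[-0.149, -0.003, 0.989], [-0.989, 0.003, -0.149], [-0.003, -1.0, -0.004]]
wrist_force: [-0.5, 0.5, -2.8]
grip_width: 0.536
```

Run:
```python
from wm import *
p=shot('scene','scene6')
s=env.get_state(); print(s['tool_pos'],s['clock'],s['grip_width'],s['wrist_force'])
cv2.imwrite('pics/scene6c.png',cv2.resize(p['frame'][150:350,120:400],None,fx=2.5,fy=2.5,interpolation=cv2.INTER_CUBIC))
```

```text
[ 0.42559583 -0.2934933   0.08058946] 15.4 0.5347678466143384 [-0.03305474  0.49787149 -1.76209152]
```

View pics/scene6c.png

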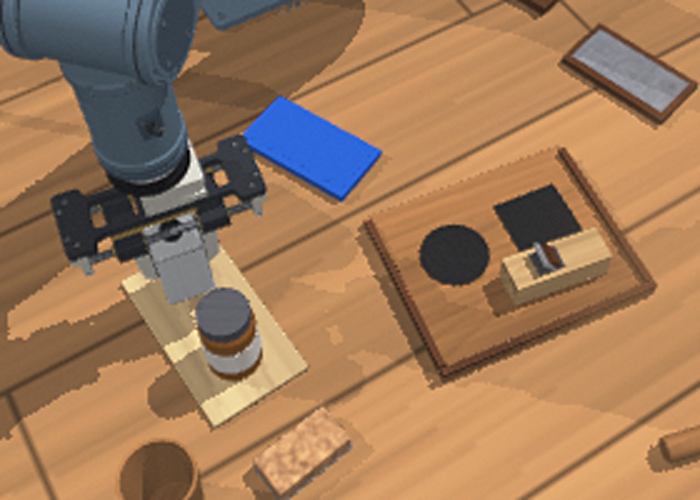

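The tin is hanging upright over the board's robot end and the jar stands on the far end. Both mats show bare on the tray. Lowering the tin.

Request:
play_rows(motion=[{"tx":0,"ty":0,"tz":-0.4,"rx":0,"ry":0,"rz":0,"fingers":160},{"tx":0,"ty":0,"tz":-0.7,"rx":0,"ry":0,"rz":0,"fingers":160},{"tx":0,"ty":0,"tz":-0.82,"rx":0,"ry":0,"rz":0,"fingers":160},{"tx":0,"ty":0,"tz":-0.88,"rx":0,"ry":0,"rz":0,"fingers":160},{"tx":0,"ty":0,"tz":-0.88,"rx":0,"ry":0,"rz":0,"fingers":160}])

```text
clock: 15.9
tool_pos: [0.4268, -0.2941, 0.0599]
orientation: [[-0.148, -0.0, 0.989], [-0.989, 0.0, -0.148], [-0.0, -1.0, -0.0]]
wrist_force: [-1.1, 0.5, 0.5]
grip_width: 0.536
```

Request:
play_rows(motion=[{"tx":0,"ty":0,"tz":-0.03,"rx":0,"ry":0,"rz":0,"fingers":160},{"tx":0,"ty":0,"tz":-0.03,"rx":0,"ry":0,"rz":0,"fingers":160}])

```text
clock: 16.1
tool_pos: [0.4268, -0.2941, 0.0599]
orientation: [[-0.148, 0.0, 0.989], [-0.989, -0.0, -0.148], [-0.0, -1.0, 0.0]]
wrist_force: [-2.4, 2.2, 7.8]
grip_width: 0.539
```

Request:
play_rows(motion=[{"tx":0,"ty":0,"tz":0,"rx":0,"ry":0,"rz":0,"fingers":70},{"tx":0,"ty":0,"tz":0,"rx":0,"ry":0,"rz":0,"fingers":0},{"tx":0,"ty":0,"tz":0,"rx":0,"ry":0,"rz":0,"fingers":0},{"tx":0,"ty":0,"tz":0,"rx":0,"ry":0,"rz":0,"fingers":0},{"tx":0,"ty":0,"tz":0.5,"rx":0,"ry":0,"rz":0,"fingers":0}])

```text
clock: 16.6
tool_pos: [0.4258, -0.2935, 0.0704]
orientation: [[-0.149, -0.002, 0.989], [-0.989, 0.003, -0.149], [-0.002, -1.0, -0.003]]
wrist_force: [-0.1, 0.5, 0.3]
grip_width: 0.918
```

Request:
play_rows(motion=[{"tx":0,"ty":0,"tz":1.2,"rx":0,"ry":0,"rz":0,"fingers":0},{"tx":0,"ty":0,"tz":2.4,"rx":0,"ry":0,"rz":0,"fingers":0},{"tx":0,"ty":0,"tz":3.6,"rx":0,"ry":0,"rz":0,"fingers":0},{"tx":0,"ty":0,"tz":4.8,"rx":0,"ry":0,"rz":0,"fingers":0},{"tx":0,"ty":0,"tz":6.0,"rx":0,"ry":0,"rz":0,"fingers":0}])

```text
clock: 17.1
tool_pos: [0.4266, -0.2943, 0.2237]
orientation: [[-0.149, 0.001, 0.989], [-0.989, -0.001, -0.149], [0.001, -1.0, 0.001]]
wrist_force: [0.4, -0.1, -0.1]
grip_width: 1.001
```

Request:
play_rows(motion=[{"tx":0.5,"ty":0.9,"tz":0.2,"rx":0,"ry":0,"rz":1.0,"fingers":0},{"tx":1.2,"ty":2.2,"tz":0.2,"rx":0,"ry":0,"rz":2.0,"fingers":0},{"tx":1.9,"ty":3.4,"tz":0.2,"rx":0,"ry":0,"rz":3.0,"fingers":0},{"tx":2.6,"ty":4.7,"tz":0.2,"rx":0,"ry":0,"rz":4.0,"fingers":0},{"tx":3.3,"ty":5.9,"tz":0.2,"rx":0,"ry":0,"rz":5.0,"fingers":0}])

```text
clock: 17.6
tool_pos: [0.5097, -0.1455, 0.2275]
orientation: [[0.526, 0.001, 0.85], [-0.85, -0.0, 0.526], [0.001, -1.0, 0.001]]
wrist_force: [0.3, 0.2, 0.9]
grip_width: 1.003
```

Request:
play_rows(motion=[{"tx":0.7,"ty":1.2,"tz":0,"rx":0,"ry":0,"rz":1.0,"fingers":0},{"tx":1.4,"ty":2.4,"tz":0,"rx":0,"ry":0,"rz":2.0,"fingers":0},{"tx":2.1,"ty":3.6,"tz":0,"rx":0,"ry":0,"rz":3.0,"fingers":0},{"tx":2.8,"ty":4.8,"tz":0,"rx":0,"ry":0,"rz":4.0,"fingers":0},{"tx":3.4,"ty":6.0,"tz":0,"rx":0,"ry":0,"rz":5.0,"fingers":0}])

```text
clock: 18.1
tool_pos: [0.5949, 0.0045, 0.2274]
orientation: [[0.95, 0.001, 0.313], [-0.313, -0.0, 0.95], [0.001, -1.0, 0.0]]
wrist_force: [0.4, -1.3, -0.2]
grip_width: 1.004
```

Request:
play_rows(motion=[{"tx":0.5,"ty":0.9,"tz":0,"rx":0,"ry":0,"rz":1.0,"fingers":0},{"tx":0.96,"ty":1.54,"tz":0,"rx":0,"ry":0,"rz":1.01,"fingers":0},{"tx":0.96,"ty":1.54,"tz":0,"rx":0,"ry":0,"rz":1.01,"fingers":0}])

```text
clock: 18.4
tool_pos: [0.619, 0.0437, 0.227]
orientation: [[0.984, 0.001, 0.179], [-0.179, 0.001, 0.984], [0.001, -1.0, 0.001]]
wrist_force: [-0.7, -0.1, -0.5]
grip_width: 0.998
```

Run:
```python
from wm import *
p=shot('wrist','wrist7')
s=env.get_state(); print(s['tool_pos'],s['clock'],s['grip_width'],s['orientation'][0])
allz(p,ZR,['plane_mid','square_mat','round_mat','plane_rest','jar_mid','tin_mid'])
```

```text
[0.61834665 0.04248602 0.22683006] 18.45 1.0038029852514183 [9.83624186e-01 1.81831072e-04 1.80231593e-01]
plane_mid 0.6 [259.0, 131.0, 38.0, 103.0] 3203 (array([618. ,  41.7]), array([108.7,  39.7]), 79.7) z 0.0484
square_mat 0.57 [185.0, 133.0, 73.0, 65.0] 4372 (array([556.1,  67.8]), array([76.2, 75.9]), 82.2) z 0.0154
round_mat 0.67 [198.0, 223.0, 66.0, 56.0] 2707 (array([541. , -35.4]), array([77.3, 74.6]), 23.5) z 0.0154
plane_rest 0.65 [0.0, 3.0, 83.0, 38.0] 1829 (array([410.9, 262. ]), array([83.9, 33.2]), 15.5) z 0.0123
plane_rest 0.6 [315.0, 359.0, 39.0, 29.0] 214 (array([ 652.7, -246.1]), array([30.1, 58.9]), 58.4) z 0.0126
```

View pics/wrist7.png

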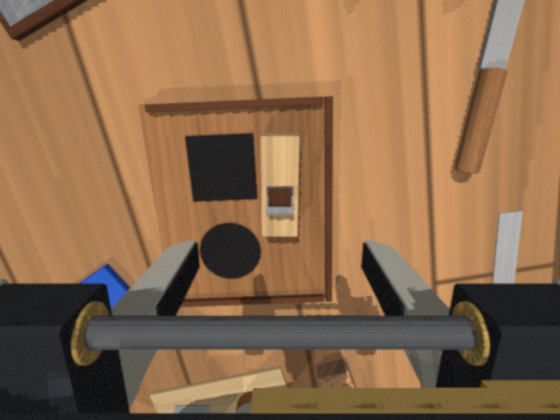

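The plane lies at (280,187), aligned with the jaws, with the mats free beside it. I'll narrow the fingers to clear the rim and descend.

Request:
play_rows(motion=[{"tx":0,"ty":0,"tz":-0.8,"rx":0,"ry":0,"rz":0,"fingers":96},{"tx":0,"ty":0,"tz":-1.8,"rx":0,"ry":0,"rz":0,"fingers":96},{"tx":0,"ty":0,"tz":-2.8,"rx":0,"ry":0,"rz":0,"fingers":96},{"tx":0,"ty":0,"tz":-3.6,"rx":0,"ry":0,"rz":0,"fingers":96},{"tx":0,"ty":0,"tz":-3.6,"rx":0,"ry":0,"rz":0,"fingers":96}])

```text
clock: 19.25
tool_pos: [0.6159, 0.0411, 0.1334]
orientation: [[0.983, -0.006, 0.183], [-0.183, 0.001, 0.983], [-0.006, -1.0, -0.001]]
wrist_force: [-0.7, 0.6, -0.2]
grip_width: 0.639
```

Run:
```python
from wm import *
p=shot('wrist','wrist8')
s=env.get_state(); print(s['tool_pos'],s['clock'],s['grip_width'],s['orientation'][0])
allz(p,ZR,['plane_mid'])
```

```text
[0.61708945 0.04111132 0.13535836] 19.3 0.6339587397607819 [ 0.98314803 -0.00314379  0.18278421]
plane_mid 0.71 [256.0, 137.0, 57.0, 140.0] 5817 (array([618.1,  41.3]), array([110.1,  40. ]), 79.5) z 0.0483
```

View pics/wrist8.png

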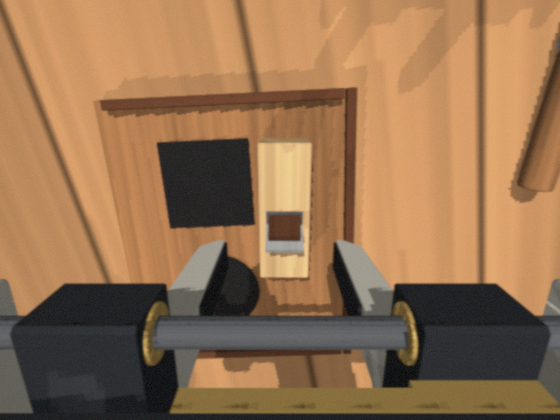

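Request:
play_rows(motion=[{"tx":0,"ty":0,"tz":-1.0,"rx":0,"ry":0,"rz":0,"fingers":96},{"tx":0,"ty":0,"tz":-2.0,"rx":0,"ry":0,"rz":0,"fingers":96},{"tx":0,"ty":0,"tz":-2.9,"rx":0,"ry":0,"rz":0,"fingers":96},{"tx":0,"ty":0,"tz":-3.5,"rx":0,"ry":0,"rz":0,"fingers":96},{"tx":0,"ty":0,"tz":-3.7,"rx":0,"ry":0,"rz":0,"fingers":96}])

```text
clock: 19.85
tool_pos: [0.6183, 0.0414, 0.0438]
orientation: [[0.983, -0.0, 0.182], [-0.182, -0.0, 0.983], [-0.0, -1.0, -0.0]]
wrist_force: [0.0, 1.5, -0.0]
grip_width: 0.623
```

Request:
play_rows(motion=[{"tx":0,"ty":0,"tz":-0.13,"rx":0,"ry":0,"rz":0,"fingers":96},{"tx":0,"ty":0,"tz":-0.13,"rx":0,"ry":0,"rz":0,"fingers":96},{"tx":0,"ty":0,"tz":-0.13,"rx":0,"ry":0,"rz":0,"fingers":180},{"tx":0,"ty":0,"tz":-0.13,"rx":0,"ry":0,"rz":0,"fingers":180},{"tx":0,"ty":0,"tz":-0.13,"rx":0,"ry":0,"rz":0,"fingers":180}], squeeze=22)

```text
clock: 20.35
tool_pos: [0.6186, 0.0416, 0.0414]
orientation: [[0.983, 0.001, 0.182], [-0.182, -0.0, 0.983], [0.001, -1.0, 0.0]]
wrist_force: [-0.2, 0.4, 0.4]
grip_width: 0.429
```

Request:
play_rows(motion=[{"tx":0,"ty":0,"tz":0,"rx":0,"ry":0,"rz":0,"fingers":180},{"tx":0,"ty":0,"tz":0,"rx":0,"ry":0,"rz":0,"fingers":180},{"tx":0,"ty":0,"tz":0,"rx":0,"ry":0,"rz":0,"fingers":180}])

```text
clock: 20.65
tool_pos: [0.6186, 0.0416, 0.0414]
orientation: [[0.983, 0.001, 0.182], [-0.182, -0.0, 0.983], [0.001, -1.0, 0.0]]
wrist_force: [-0.5, 0.0, 5.4]
grip_width: 0.433
```

Request:
play_rows(motion=[{"tx":0,"ty":0,"tz":0.4,"rx":0,"ry":0,"rz":0,"fingers":180},{"tx":0,"ty":0,"tz":1.0,"rx":0,"ry":0,"rz":0,"fingers":180},{"tx":0,"ty":0,"tz":1.8,"rx":0,"ry":0,"rz":0,"fingers":180},{"tx":0,"ty":0,"tz":2.8,"rx":0,"ry":0,"rz":0,"fingers":180},{"tx":0,"ty":0,"tz":3.6,"rx":0,"ry":0,"rz":0,"fingers":180}])

```text
clock: 21.15
tool_pos: [0.6179, 0.0416, 0.1317]
orientation: [[0.983, -0.0, 0.182], [-0.182, 0.0, 0.983], [-0.0, -1.0, -0.0]]
wrist_force: [0.1, 0.0, -2.2]
grip_width: 0.426
```

Request:
play_rows(motion=[{"tx":-0.4,"ty":0.5,"tz":0,"rx":0,"ry":0,"rz":-0.7,"fingers":180},{"tx":-1.0,"ty":1.3,"tz":0,"rx":0,"ry":0,"rz":-1.6,"fingers":180},{"tx":-1.8,"ty":2.4,"tz":0,"rx":0,"ry":0,"rz":-2.5,"fingers":180},{"tx":-2.6,"ty":3.5,"tz":0,"rx":0,"ry":0,"rz":-3.4,"fingers":180},{"tx":-3.4,"ty":4.6,"tz":0,"rx":0,"ry":0,"rz":-4.3,"fingers":180}])

```text
clock: 21.65
tool_pos: [0.5319, 0.1574, 0.1305]
orientation: [[0.705, -0.001, 0.71], [-0.71, 0.0, 0.705], [-0.001, -1.0, -0.001]]
wrist_force: [-0.0, 0.3, -2.0]
grip_width: 0.429
```

Run:
```python
from wm import *
p=shot('wrist','wrist9')
s=env.get_state(); print(s['tool_pos'],s['clock'],s['grip_width'],s['orientation'][0])
allz(p,ZR,['plane_rest'])
```

```text
[0.52790861 0.16139004 0.13029566] 21.7 0.42648981112424733 [ 0.70026026 -0.00500166  0.71387012]
plane_rest 0.83 [1.0, 272.0, 33.0, 48.0] 442 (array([289.1, 269.2]), array([43.8, 22.1]), 60.0) z 0.0135
plane_rest 0.73 [11.0, 62.0, 154.0, 202.0] 16901 (array([435.8, 294.2]), array([150.9,  80.8]), 15.5) z 0.0125
```

View pics/wrist9.png

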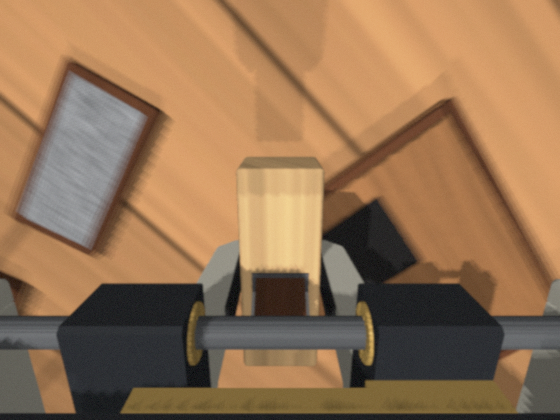

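The full small rest is in view at (88,155), and the plane is straight in the jaws (its end at ~(280,165)). Continuing over the rest.

Request:
play_rows(motion=[{"tx":-0.8,"ty":1.1,"tz":0,"rx":0,"ry":0,"rz":-0.9,"fingers":180},{"tx":-1.6,"ty":2.2,"tz":0,"rx":0,"ry":0,"rz":-1.8,"fingers":180},{"tx":-2.4,"ty":3.4,"tz":0,"rx":0,"ry":0,"rz":-2.7,"fingers":180},{"tx":-3.0,"ty":4.3,"tz":0,"rx":0,"ry":0,"rz":-3.4,"fingers":180},{"tx":-3.3,"ty":4.7,"tz":0,"rx":0,"ry":0,"rz":-3.71,"fingers":180}])

```text
clock: 22.25
tool_pos: [0.4494, 0.2754, 0.1306]
orientation: [[0.266, -0.001, 0.964], [-0.964, 0.0, 0.266], [-0.0, -1.0, -0.001]]
wrist_force: [0.7, -0.8, -2.7]
grip_width: 0.43
```

Request:
play_rows(motion=[{"tx":-0.56,"ty":0.8,"tz":0,"rx":0,"ry":0,"rz":0,"fingers":180},{"tx":-0.56,"ty":0.8,"tz":0,"rx":0,"ry":0,"rz":0,"fingers":180},{"tx":-0.56,"ty":0.8,"tz":0,"rx":0,"ry":0,"rz":0,"fingers":180}])

```text
clock: 22.55
tool_pos: [0.4369, 0.2939, 0.1307]
orientation: [[0.268, 0.0, 0.963], [-0.963, -0.001, 0.268], [0.001, -1.0, 0.0]]
wrist_force: [-0.4, -1.2, -2.0]
grip_width: 0.429
```

Run:
```python
from wm import *
p=shot('wrist','wrist10'); W=cloud(p)
s=env.get_state(); print(s['tool_pos'],s['clock'],s['grip_width'],s['orientation'][0])
allz(p,ZR,['plane_rest'])
d=env.regions_of('plane_mid',p)
for e in d[:1]:
    P=W[e['mask']]; z=np.median(P[:,2]); Q=P[abs(P[:,2]-z)<.005]; print('plane',z,rect(Q),e['bbox'])
p=shot('side','side10'); allz(p,ZR,['plane_rest']); W=cloud(p)
d=env.regions_of('plane_mid',p)
for e in d[:1]:
    P=W[e['mask']]; print(e['bbox'],P[:,2].max()); Q=P[(P[:,2]>.125)&(P[:,2]<.147)]; print('plane',rect(Q))
```

```text
[0.43726919 0.29360761 0.13070502] 22.6 0.42864495446227113 [2.67133887e-01 4.18488324e-04 9.63659334e-01]
plane_rest 0.94 [224.0, 112.0, 102.0, 131.0] 4634 (array([456.5, 300.1]), array([107.7,  80.3]), 15.4) z 0.0125
plane_rest 0.75 [218.0, 351.0, 52.0, 39.0] 1343 (array([258.3, 280.7]), array([49. , 54.6]), 13.1) z 0.017
plane nan (array([0., 0.]), array([0., 0.]), 0.0) [233.9, 156.7, 87.8, 209.2]
plane_rest 0.81 [293.0, 207.0, 64.0, 30.0] 1202 (array([329.8, -92.9]), array([150.3,  89.2]), 24.1) z 0.0123
plane_rest 0.79 [311.0, 324.0, 113.0, 56.0] 4092 (array([187.4, 290.3]), array([204.7, 112.4]), 16.1) z 0.0163
[212.1, 281.1, 57.6, 25.6] nan
plane (array([437.9, 296.2]), array([109.6,  42.5]), 15.3)
```

View pics/wrist10.png

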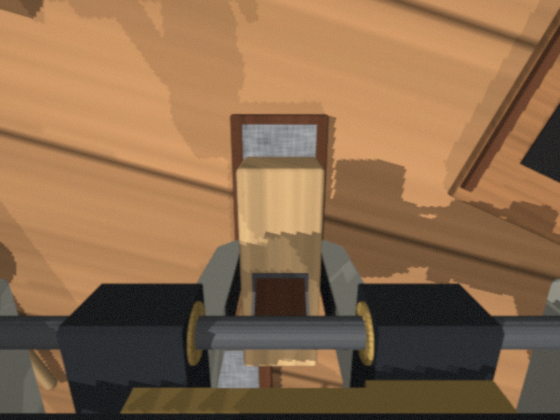

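View pics/side10.png

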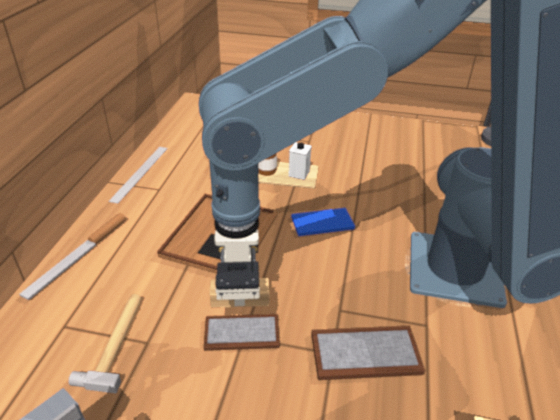

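The plane is over the rest, and both are parallel in the wrist picture (rest columns 232 to 328, plane 238 to 322). In the side camera the plane and rest centres agree to within 1 mm. Lowering.

Request:
play_rows(motion=[{"tx":-0.02,"ty":0.02,"tz":-0.8,"rx":0,"ry":0,"rz":0,"fingers":180},{"tx":-0.02,"ty":0.02,"tz":-1.7,"rx":0,"ry":0,"rz":0,"fingers":180},{"tx":-0.02,"ty":0.02,"tz":-2.5,"rx":0,"ry":0,"rz":0,"fingers":180},{"tx":-0.02,"ty":0.02,"tz":-3.1,"rx":0,"ry":0,"rz":0,"fingers":180},{"tx":-0.02,"ty":0.02,"tz":-3.4,"rx":0,"ry":0,"rz":0,"fingers":180}])

```text
clock: 23.35
tool_pos: [0.4356, 0.2939, 0.0443]
orientation: [[0.266, -0.002, 0.964], [-0.964, -0.001, 0.266], [0.0, -1.0, -0.002]]
wrist_force: [0.3, 0.2, -2.2]
grip_width: 0.432
```

Request:
play_rows(motion=[{"tx":0,"ty":0,"tz":-0.08,"rx":0,"ry":0,"rz":0,"fingers":180},{"tx":0,"ty":0,"tz":-0.14,"rx":0,"ry":0,"rz":0,"fingers":180},{"tx":0,"ty":0,"tz":-0.17,"rx":0,"ry":0,"rz":0,"fingers":180},{"tx":0,"ty":0,"tz":-0.17,"rx":0,"ry":0,"rz":0,"fingers":180}])

```text
clock: 23.75
tool_pos: [0.4367, 0.2948, 0.042]
orientation: [[0.266, 0.001, 0.964], [-0.964, 0.0, 0.266], [-0.0, -1.0, 0.001]]
wrist_force: [-0.1, 0.2, -2.4]
grip_width: 0.427
```

Request:
play_rows(motion=[{"tx":0,"ty":0,"tz":-0.04,"rx":0,"ry":0,"rz":0,"fingers":180},{"tx":0,"ty":0,"tz":-0.04,"rx":0,"ry":0,"rz":0,"fingers":180}])

```text
clock: 23.95
tool_pos: [0.4367, 0.2948, 0.0414]
orientation: [[0.266, 0.002, 0.964], [-0.964, 0.001, 0.266], [-0.0, -1.0, 0.002]]
wrist_force: [-0.4, -0.0, 4.6]
grip_width: 0.426
```

Request:
play_rows(motion=[{"tx":0,"ty":0,"tz":0,"rx":0,"ry":0,"rz":0,"fingers":80},{"tx":0,"ty":0,"tz":0,"rx":0,"ry":0,"rz":0,"fingers":60},{"tx":0,"ty":0,"tz":0,"rx":0,"ry":0,"rz":0,"fingers":60},{"tx":0,"ty":0,"tz":0.3,"rx":0,"ry":0,"rz":0,"fingers":60},{"tx":0,"ty":0,"tz":1.0,"rx":0,"ry":0,"rz":0,"fingers":60}])

```text
clock: 24.45
tool_pos: [0.4351, 0.2941, 0.0647]
orientation: [[0.266, -0.003, 0.964], [-0.964, -0.001, 0.266], [0.0, -1.0, -0.003]]
wrist_force: [0.4, 0.6, 0.2]
grip_width: 0.756
```

Request:
play_rows(motion=[{"tx":0,"ty":0,"tz":1.2,"rx":0,"ry":0,"rz":0,"fingers":0},{"tx":0,"ty":0,"tz":2.4,"rx":0,"ry":0,"rz":0,"fingers":0},{"tx":-0.3,"ty":-0.5,"tz":3.8,"rx":0,"ry":0,"rz":0,"fingers":0},{"tx":-1.2,"ty":-1.2,"tz":5.4,"rx":0,"ry":0,"rz":0,"fingers":0},{"tx":-2.2,"ty":-1.8,"tz":6.4,"rx":0,"ry":0,"rz":0,"fingers":0}])

```text
clock: 24.95
tool_pos: [0.3818, 0.2493, 0.2285]
orientation: [[0.266, 0.004, 0.964], [-0.964, 0.001, 0.266], [-0.0, -1.0, 0.004]]
wrist_force: [0.5, 0.1, -0.0]
grip_width: 1.001
```

Run:
```python
from wm import *
p=shot('wrist','wrist11'); W=cloud(p)
s=env.get_state(); print(s['tool_pos'],s['clock'],s['grip_width'],s['orientation'][0])
allz(p,ZR,['plane_rest','square_mat'])
allz(p,{'plane_mid':(.043,.053)},['plane_mid'])
p=shot('side','side11'); allz(p,{'plane_mid':(.043,.053)},['plane_mid'])
```

```text
[0.37888138 0.24828456 0.23141755] 25.0 0.9997624727249027 [0.26695938 0.00492013 0.96369522]
plane_rest 0.94 [212.0, 46.0, 78.0, 144.0] 5497 (array([435.5, 294.7]), array([149.3,  80.1]), 15.6) z 0.0124
plane_rest 0.72 [161.0, 238.0, 96.0, 138.0] 6105 (array([186.4, 288.2]), array([205., 108.]), 16.2) z 0.0169
square_mat 0.86 [439.0, 16.0, 103.0, 99.0] 5726 (array([557.1,  67.7]), array([78.6, 77.9]), 82.1) z 0.0154
plane_mid 0.63 [226.0, 63.0, 45.0, 113.0] 3873 (array([436.3, 294.8]), array([108.7,  40.1]), 15.3) z 0.0483
plane_mid 0.84 [214.0, 308.0, 58.0, 30.0] 842 (array([437.6, 297.3]), array([110.2,  42.7]), 14.3) z 0.0487
```

View pics/wrist11.png

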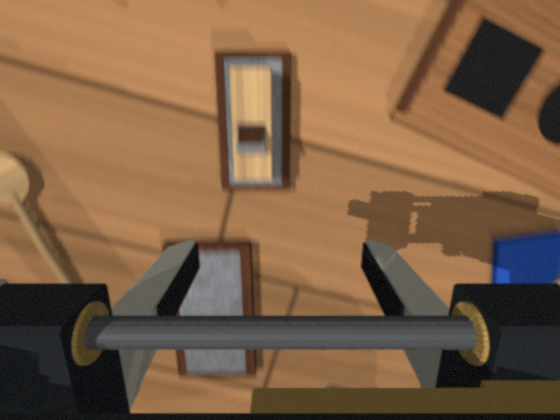

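The plane lies sole down on the rest at (253,120). Its centre is within 1 mm of the rest's centre and its angle within 0.3° (side camera 1.3°). Returning for the containers.

Request:
play_rows(motion=[{"tx":0.05,"ty":-0.8,"tz":0,"rx":0,"ry":0,"rz":-0.3,"fingers":0},{"tx":0.1,"ty":-2.2,"tz":0,"rx":0,"ry":0,"rz":-0.6,"fingers":0},{"tx":0.2,"ty":-3.8,"tz":0,"rx":0,"ry":0,"rz":-0.9,"fingers":0},{"tx":0.25,"ty":-5.4,"tz":0,"rx":0,"ry":0,"rz":-1.2,"fingers":0},{"tx":0.3,"ty":-7.0,"tz":0,"rx":0,"ry":0,"rz":-1.5,"fingers":0}])

```text
clock: 25.75
tool_pos: [0.3887, 0.0734, 0.2241]
orientation: [[0.059, -0.003, 0.998], [-0.998, 0.0, 0.059], [-0.0, -1.0, -0.003]]
wrist_force: [1.4, -0.4, 1.0]
grip_width: 0.999
```

Request:
play_rows(motion=[{"tx":0.05,"ty":-1.6,"tz":0,"rx":0,"ry":0,"rz":-0.3,"fingers":0},{"tx":0.1,"ty":-3.2,"tz":0,"rx":0,"ry":0,"rz":-0.6,"fingers":0},{"tx":0.2,"ty":-4.8,"tz":0,"rx":0,"ry":0,"rz":-0.9,"fingers":0},{"tx":0.25,"ty":-6.4,"tz":0,"rx":0,"ry":0,"rz":-1.2,"fingers":0},{"tx":0.3,"ty":-8.0,"tz":0,"rx":0,"ry":0,"rz":-1.5,"fingers":0}])

```text
clock: 26.25
tool_pos: [0.3962, -0.1271, 0.224]
orientation: [[-0.151, -0.002, 0.989], [-0.989, 0.002, -0.151], [-0.001, -1.0, -0.002]]
wrist_force: [0.1, -0.5, 0.6]
grip_width: 0.999
```

Request:
play_rows(motion=[{"tx":0.05,"ty":-1.6,"tz":0,"rx":0,"ry":0,"rz":0,"fingers":0},{"tx":0.1,"ty":-3.2,"tz":0,"rx":0,"ry":0,"rz":0,"fingers":0},{"tx":0.15,"ty":-4.8,"tz":0,"rx":0,"ry":0,"rz":0,"fingers":0},{"tx":0.16,"ty":-6.0,"tz":0,"rx":0,"ry":0,"rz":0,"fingers":0},{"tx":0.16,"ty":-6.2,"tz":0,"rx":0,"ry":0,"rz":0,"fingers":0}])

```text
clock: 26.75
tool_pos: [0.4002, -0.2838, 0.2234]
orientation: [[-0.152, -0.002, 0.988], [-0.988, 0.001, -0.152], [-0.001, -1.0, -0.002]]
wrist_force: [-0.5, 1.2, -0.9]
grip_width: 0.999
```

Request:
play_rows(motion=[{"tx":0,"ty":0,"tz":0,"rx":0,"ry":0,"rz":0,"fingers":0},{"tx":0,"ty":0,"tz":0,"rx":0,"ry":0,"rz":0,"fingers":0},{"tx":0,"ty":0,"tz":0,"rx":0,"ry":0,"rz":0,"fingers":0}])

```text
clock: 27.05
tool_pos: [0.4003, -0.2789, 0.2251]
orientation: [[-0.147, -0.001, 0.989], [-0.989, 0.001, -0.147], [-0.001, -1.0, -0.001]]
wrist_force: [0.1, -0.8, 0.6]
grip_width: 1.0
```

Run:
```python
from wm import *
ZR['jar_mid']=(.1,.111); ZR['tin_mid']=(.091,.101)
p=shot('wrist','wrist12'); W=cloud(p)
s=env.get_state(); print(s['tool_pos'],s['clock'],s['grip_width'],s['orientation'][0])
allz(p,ZR,['jar_mid','tin_mid','side_board','round_mat','square_mat'])
```

```text
[ 0.40034733 -0.27903535  0.22533206] 27.1 0.9998377689124225 [-1.47268161e-01 -1.56025249e-04  9.89096590e-01]
jar_mid 0.93 [238.0, 12.0, 66.0, 82.0] 3824 (array([ 521.1, -287.8]), array([51. , 50.5]), 13.5) z 0.1043
tin_mid 0.6 [266.0, 134.0, 60.0, 62.0] 2744 (array([ 426. , -294.3]), array([50.6, 50.5]), 81.4) z 0.0962
side_board 0.8 [213.0, 0.0, 128.0, 203.0] 11121 (array([ 474.6, -291.4]), array([199.9, 110.2]), 3.8) z 0.0083
side_board 0.28 [264.0, 129.0, 61.0, 69.0] 56 (array([ 412.8, -295.4]), array([67. , 76.8]), 81.1) z 0.0085
```

View pics/wrist12.png

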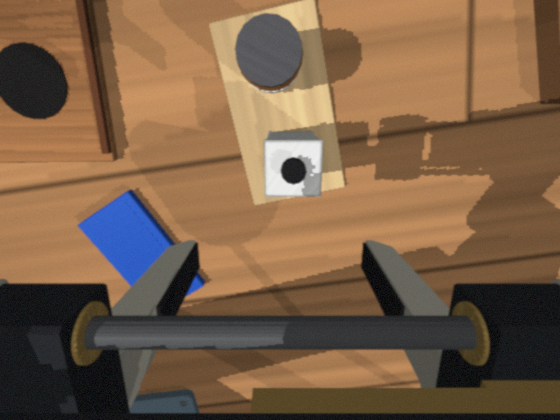

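Jar at (269,50) and tin at (294,168) both stand upright on the plywood. Going for the jar.

Request:
play_rows(motion=[{"tx":0.9,"ty":-0.1,"tz":0,"rx":0,"ry":0,"rz":0,"fingers":0},{"tx":2.3,"ty":-0.2,"tz":0,"rx":0,"ry":0,"rz":0,"fingers":0},{"tx":3.7,"ty":-0.32,"tz":0,"rx":0,"ry":0,"rz":0,"fingers":0},{"tx":4.7,"ty":-0.32,"tz":-0.3,"rx":0,"ry":0,"rz":0,"fingers":0},{"tx":4.88,"ty":-0.32,"tz":-0.8,"rx":0,"ry":0,"rz":0,"fingers":0}])

```text
clock: 27.85
tool_pos: [0.5249, -0.2885, 0.2056]
orientation: [[-0.147, 0.003, 0.989], [-0.989, -0.001, -0.147], [0.001, -1.0, 0.003]]
wrist_force: [-0.2, -0.6, -0.7]
grip_width: 1.001
```

Request:
play_rows(motion=[{"tx":0,"ty":0,"tz":-0.8,"rx":0,"ry":0,"rz":0,"fingers":0},{"tx":0,"ty":0,"tz":-1.6,"rx":0,"ry":0,"rz":0,"fingers":0},{"tx":0,"ty":0,"tz":-2.4,"rx":0,"ry":0,"rz":0,"fingers":0},{"tx":0,"ty":0,"tz":-3.2,"rx":0,"ry":0,"rz":0,"fingers":0},{"tx":0,"ty":0,"tz":-4.0,"rx":0,"ry":0,"rz":0,"fingers":0}])

```text
clock: 28.35
tool_pos: [0.5209, -0.288, 0.1042]
orientation: [[-0.149, -0.001, 0.989], [-0.989, 0.001, -0.149], [-0.0, -1.0, -0.001]]
wrist_force: [1.0, 0.3, 0.3]
grip_width: 0.998
```

Request:
play_rows(motion=[{"tx":0,"ty":0,"tz":-0.8,"rx":0,"ry":0,"rz":0,"fingers":0},{"tx":0,"ty":0,"tz":-1.5,"rx":0,"ry":0,"rz":0,"fingers":0},{"tx":0,"ty":0,"tz":-1.68,"rx":0,"ry":0,"rz":0,"fingers":0},{"tx":0,"ty":0,"tz":-1.68,"rx":0,"ry":0,"rz":0,"fingers":0}])

```text
clock: 28.75
tool_pos: [0.521, -0.2879, 0.0626]
orientation: [[-0.149, -0.002, 0.989], [-0.989, 0.001, -0.149], [-0.001, -1.0, -0.002]]
wrist_force: [0.4, -0.3, 0.7]
grip_width: 1.0
```

Request:
play_rows(motion=[{"tx":0,"ty":0,"tz":0,"rx":0,"ry":0,"rz":0,"fingers":150},{"tx":0,"ty":0,"tz":0,"rx":0,"ry":0,"rz":0,"fingers":150},{"tx":0,"ty":0,"tz":0,"rx":0,"ry":0,"rz":0,"fingers":150},{"tx":0,"ty":0,"tz":0,"rx":0,"ry":0,"rz":0,"fingers":150},{"tx":0,"ty":0,"tz":0,"rx":0,"ry":0,"rz":0,"fingers":150}], squeeze=22)

```text
clock: 29.25
tool_pos: [0.5223, -0.2885, 0.0638]
orientation: [[-0.149, 0.0, 0.989], [-0.989, -0.0, -0.149], [0.0, -1.0, 0.0]]
wrist_force: [0.5, -0.3, 0.3]
grip_width: 0.62
```

Request:
play_rows(motion=[{"tx":0,"ty":0,"tz":0,"rx":0,"ry":0,"rz":0,"fingers":150},{"tx":0,"ty":0,"tz":0.3,"rx":0,"ry":0,"rz":0,"fingers":150},{"tx":0,"ty":0,"tz":0.8,"rx":0,"ry":0,"rz":0,"fingers":150},{"tx":0,"ty":0,"tz":1.4,"rx":0,"ry":0,"rz":0,"fingers":150},{"tx":0,"ty":0,"tz":2.0,"rx":0,"ry":0,"rz":0,"fingers":150}])

```text
clock: 29.75
tool_pos: [0.5222, -0.2884, 0.1146]
orientation: [[-0.149, -0.0, 0.989], [-0.989, 0.0, -0.149], [-0.0, -1.0, -0.0]]
wrist_force: [0.6, 1.1, -2.4]
grip_width: 0.601
```

Request:
play_rows(motion=[{"tx":0.05,"ty":0.5,"tz":0.2,"rx":0,"ry":0,"rz":0,"fingers":150},{"tx":0.12,"ty":1.5,"tz":0.2,"rx":0,"ry":0,"rz":0,"fingers":150},{"tx":0.22,"ty":2.8,"tz":0.2,"rx":0,"ry":0,"rz":0,"fingers":150},{"tx":0.34,"ty":4.2,"tz":0.2,"rx":0,"ry":0,"rz":0,"fingers":150},{"tx":0.45,"ty":5.6,"tz":0.2,"rx":0,"ry":0,"rz":0,"fingers":150}])

```text
clock: 30.25
tool_pos: [0.533, -0.1463, 0.1185]
orientation: [[-0.149, -0.0, 0.989], [-0.989, 0.001, -0.149], [-0.001, -1.0, -0.0]]
wrist_force: [0.2, 1.1, -2.6]
grip_width: 0.6
```

Request:
play_rows(motion=[{"tx":0.11,"ty":1.4,"tz":0,"rx":0,"ry":0,"rz":0,"fingers":150},{"tx":0.22,"ty":2.7,"tz":0,"rx":0,"ry":0,"rz":0,"fingers":150},{"tx":0.33,"ty":3.8,"tz":0,"rx":0,"ry":0,"rz":0,"fingers":150},{"tx":0.39,"ty":4.53,"tz":0,"rx":0,"ry":0,"rz":0,"fingers":150},{"tx":0.39,"ty":4.53,"tz":0,"rx":0,"ry":0,"rz":0,"fingers":150}])

```text
clock: 30.75
tool_pos: [0.5425, -0.0319, 0.1184]
orientation: [[-0.146, -0.001, 0.989], [-0.989, 0.001, -0.146], [-0.001, -1.0, -0.001]]
wrist_force: [0.7, 0.3, -1.8]
grip_width: 0.602
```

Request:
play_rows(motion=[{"tx":0,"ty":0,"tz":-0.3,"rx":0,"ry":0,"rz":0,"fingers":150},{"tx":0,"ty":0,"tz":-0.8,"rx":0,"ry":0,"rz":0,"fingers":150},{"tx":0,"ty":0,"tz":-1.2,"rx":0,"ry":0,"rz":0,"fingers":150},{"tx":0,"ty":0,"tz":-1.4,"rx":0,"ry":0,"rz":0,"fingers":150},{"tx":0,"ty":0,"tz":-1.4,"rx":0,"ry":0,"rz":0,"fingers":150}])

```text
clock: 31.25
tool_pos: [0.5422, -0.0355, 0.0819]
orientation: [[-0.15, -0.003, 0.989], [-0.989, 0.001, -0.15], [-0.0, -1.0, -0.003]]
wrist_force: [0.1, 0.3, -1.8]
grip_width: 0.601
```

Run:
```python
from wm import *
p=shot('wrist','wrist13'); W=cloud(p)
s=env.get_state(); print(s['tool_pos'],s['clock'],s['grip_width'],s['wrist_force'])
p=shot('side','side13')
cv2.imwrite('pics/side13c.png',cv2.resize(p['frame'][100:340,120:440],None,fx=2.4,fy=2.4,interpolation=cv2.INTER_CUBIC))
```

```text
[ 0.54275028 -0.03557032  0.08260427] 31.3 0.5999775446567416 [ 0.11658796 -0.03622764 -1.87603084]
```

View pics/wrist13.png

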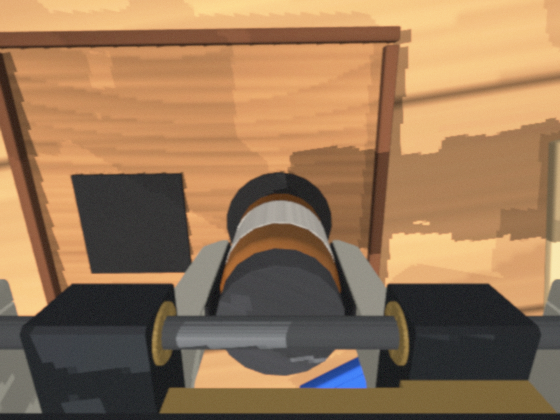

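View pics/side13c.png

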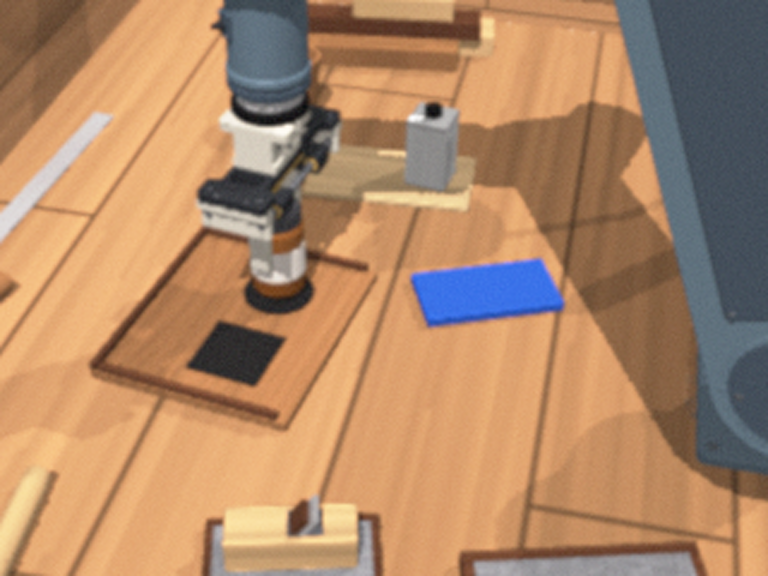

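The jar hangs upright over the round mat: the mat's rim shows evenly around it in the wrist picture (columns 228 to 332). Lowering.

Request:
play_rows(motion=[{"tx":0,"ty":0,"tz":-0.3,"rx":0,"ry":0,"rz":0,"fingers":150},{"tx":0,"ty":0,"tz":-0.45,"rx":0,"ry":0,"rz":0,"fingers":150},{"tx":0,"ty":0,"tz":-0.5,"rx":0,"ry":0,"rz":0,"fingers":150},{"tx":0,"ty":0,"tz":-0.5,"rx":0,"ry":0,"rz":0,"fingers":150},{"tx":0,"ty":0,"tz":-0.5,"rx":0,"ry":0,"rz":0,"fingers":150}])

```text
clock: 31.85
tool_pos: [0.5433, -0.0351, 0.0709]
orientation: [[-0.149, 0.0, 0.989], [-0.989, -0.0, -0.149], [-0.0, -1.0, 0.0]]
wrist_force: [-0.2, -0.1, -2.1]
grip_width: 0.601
```

Request:
play_rows(motion=[{"tx":0,"ty":0,"tz":-0.04,"rx":0,"ry":0,"rz":0,"fingers":150},{"tx":0,"ty":0,"tz":-0.04,"rx":0,"ry":0,"rz":0,"fingers":150}])

```text
clock: 32.05
tool_pos: [0.5434, -0.0352, 0.0707]
orientation: [[-0.149, 0.001, 0.989], [-0.989, -0.0, -0.149], [0.0, -1.0, 0.001]]
wrist_force: [-2.3, 1.1, 4.5]
grip_width: 0.599
```

Request:
play_rows(motion=[{"tx":0,"ty":0,"tz":0,"rx":0,"ry":0,"rz":0,"fingers":60},{"tx":0,"ty":0,"tz":0,"rx":0,"ry":0,"rz":0,"fingers":0},{"tx":0,"ty":0,"tz":0,"rx":0,"ry":0,"rz":0,"fingers":0},{"tx":0,"ty":0,"tz":0,"rx":0,"ry":0,"rz":0,"fingers":0},{"tx":0,"ty":0,"tz":0.5,"rx":0,"ry":0,"rz":0,"fingers":0}])

```text
clock: 32.55
tool_pos: [0.5419, -0.0348, 0.0813]
orientation: [[-0.149, -0.004, 0.989], [-0.989, 0.001, -0.149], [-0.0, -1.0, -0.004]]
wrist_force: [-0.1, -0.0, 0.1]
grip_width: 0.972
```

Request:
play_rows(motion=[{"tx":0,"ty":0,"tz":1.2,"rx":0,"ry":0,"rz":0,"fingers":0},{"tx":0,"ty":0,"tz":2.4,"rx":0,"ry":0,"rz":0,"fingers":0},{"tx":0,"ty":0,"tz":3.6,"rx":0,"ry":0,"rz":0,"fingers":0},{"tx":0,"ty":0,"tz":4.8,"rx":0,"ry":0,"rz":0,"fingers":0},{"tx":-0.5,"ty":0,"tz":5.7,"rx":0,"ry":0,"rz":0,"fingers":0}])

```text
clock: 33.05
tool_pos: [0.5321, -0.0354, 0.228]
orientation: [[-0.149, 0.004, 0.989], [-0.989, -0.001, -0.149], [0.0, -1.0, 0.004]]
wrist_force: [0.1, 0.1, 0.1]
grip_width: 0.999
```

Request:
play_rows(motion=[{"tx":-1.0,"ty":0,"tz":0,"rx":0,"ry":0,"rz":0,"fingers":0},{"tx":-2.0,"ty":0,"tz":0,"rx":0,"ry":0,"rz":0,"fingers":0},{"tx":-2.5,"ty":0,"tz":0,"rx":0,"ry":0,"rz":0,"fingers":0},{"tx":-2.5,"ty":0,"tz":0,"rx":0,"ry":0,"rz":0,"fingers":0},{"tx":-2.5,"ty":0,"tz":0,"rx":0,"ry":0,"rz":0,"fingers":0}])

```text
clock: 33.55
tool_pos: [0.469, -0.0354, 0.2255]
orientation: [[-0.149, 0.002, 0.989], [-0.989, -0.0, -0.149], [0.0, -1.0, 0.002]]
wrist_force: [0.1, 0.7, 0.1]
grip_width: 0.999
```

Run:
```python
from wm import *
p=shot('wrist','wrist14'); W=cloud(p)
s=env.get_state(); print(s['tool_pos'],s['clock'],s['grip_width'],s['orientation'][0])
allz(p,ZR,['jar_mid','round_mat','square_mat'])
```

```text
[ 0.46921534 -0.03538566  0.22526851] 33.6 0.9999764622700504 [-0.14911157  0.0013006   0.98881952]
jar_mid 0.93 [236.0, 83.0, 64.0, 66.0] 3340 (array([542.6, -35.5]), array([50.1, 50.5]), 78.9) z 0.1113
round_mat 0.69 [243.0, 75.0, 61.0, 66.0] 527 (array([550.3, -48.7]), array([75. , 42.7]), 31.1) z 0.0152
square_mat 0.61 [134.0, 77.0, 75.0, 72.0] 5153 (array([556.4,  68.6]), array([78.5, 75.2]), 81.5) z 0.0153
```

View pics/wrist14.png

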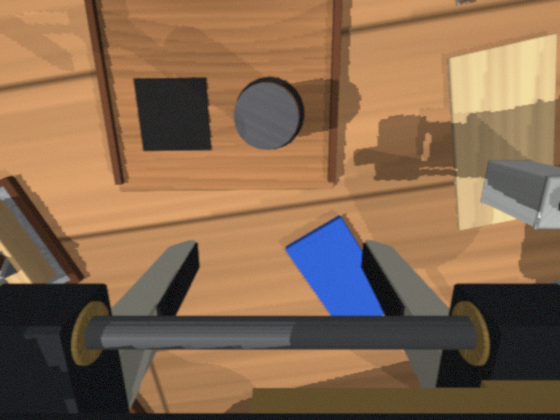

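Jar back on the round mat at (268,112): the measured offset from the mat centre is under 1 mm. Now the tin.

Request:
play_rows(motion=[{"tx":-0.2,"ty":-1.2,"tz":0,"rx":0,"ry":0,"rz":0,"fingers":0},{"tx":-0.4,"ty":-2.6,"tz":0,"rx":0,"ry":0,"rz":0,"fingers":0},{"tx":-0.7,"ty":-4.2,"tz":0,"rx":0,"ry":0,"rz":0,"fingers":0},{"tx":-0.9,"ty":-5.8,"tz":0,"rx":0,"ry":0,"rz":0,"fingers":0},{"tx":-1.2,"ty":-7.4,"tz":0,"rx":0,"ry":0,"rz":0,"fingers":0}])

```text
clock: 34.25
tool_pos: [0.4384, -0.2219, 0.2247]
orientation: [[-0.148, 0.0, 0.989], [-0.989, 0.0, -0.148], [-0.0, -1.0, 0.0]]
wrist_force: [0.4, -0.3, -0.8]
grip_width: 1.002
```

Request:
play_rows(motion=[{"tx":-0.3,"ty":-1.5,"tz":0,"rx":0,"ry":0,"rz":0,"fingers":0},{"tx":-0.46,"ty":-2.7,"tz":0,"rx":0,"ry":0,"rz":0,"fingers":0},{"tx":-0.46,"ty":-2.96,"tz":-0.4,"rx":0,"ry":0,"rz":0,"fingers":0},{"tx":-0.46,"ty":-2.96,"tz":-1.3,"rx":0,"ry":0,"rz":0,"fingers":0},{"tx":-0.46,"ty":-2.96,"tz":-2.0,"rx":0,"ry":0,"rz":0,"fingers":0}])

```text
clock: 34.75
tool_pos: [0.4267, -0.2937, 0.1731]
orientation: [[-0.15, -0.001, 0.989], [-0.989, 0.002, -0.15], [-0.001, -1.0, -0.001]]
wrist_force: [0.3, 0.1, -0.2]
grip_width: 0.996
```

Request:
play_rows(motion=[{"tx":0,"ty":0,"tz":-0.9,"rx":0,"ry":0,"rz":0,"fingers":0},{"tx":0,"ty":0,"tz":-1.8,"rx":0,"ry":0,"rz":0,"fingers":0},{"tx":0,"ty":0,"tz":-2.8,"rx":0,"ry":0,"rz":0,"fingers":0},{"tx":0,"ty":0,"tz":-3.7,"rx":0,"ry":0,"rz":0,"fingers":0},{"tx":0,"ty":0,"tz":-4.3,"rx":0,"ry":0,"rz":0,"fingers":0}])

```text
clock: 35.25
tool_pos: [0.4263, -0.2923, 0.065]
orientation: [[-0.148, -0.002, 0.989], [-0.989, 0.003, -0.148], [-0.002, -1.0, -0.003]]
wrist_force: [-0.7, 0.1, -0.9]
grip_width: 1.002
```

Request:
play_rows(motion=[{"tx":0,"ty":0,"tz":-0.3,"rx":0,"ry":0,"rz":0,"fingers":0},{"tx":0,"ty":0,"tz":-0.3,"rx":0,"ry":0,"rz":0,"fingers":0},{"tx":0,"ty":0,"tz":-0.3,"rx":0,"ry":0,"rz":0,"fingers":0}])

```text
clock: 35.55
tool_pos: [0.4271, -0.2941, 0.0602]
orientation: [[-0.149, 0.0, 0.989], [-0.989, -0.0, -0.149], [0.0, -1.0, 0.0]]
wrist_force: [-0.3, 0.5, 0.2]
grip_width: 0.999
```

Request:
play_rows(motion=[{"tx":0,"ty":0,"tz":0,"rx":0,"ry":0,"rz":0,"fingers":160},{"tx":0,"ty":0,"tz":0,"rx":0,"ry":0,"rz":0,"fingers":160},{"tx":0,"ty":0,"tz":0,"rx":0,"ry":0,"rz":0,"fingers":160},{"tx":0,"ty":0,"tz":0,"rx":0,"ry":0,"rz":0,"fingers":160},{"tx":0,"ty":0,"tz":0,"rx":0,"ry":0,"rz":0,"fingers":160}], squeeze=22)

```text
clock: 36.05
tool_pos: [0.4267, -0.2943, 0.0601]
orientation: [[-0.149, 0.0, 0.989], [-0.989, -0.0, -0.149], [0.0, -1.0, 0.0]]
wrist_force: [-0.6, -0.7, 0.5]
grip_width: 0.621
```

Request:
play_rows(motion=[{"tx":0,"ty":0,"tz":0,"rx":0,"ry":0,"rz":0,"fingers":160},{"tx":0,"ty":0,"tz":0.3,"rx":0,"ry":0,"rz":0,"fingers":160},{"tx":0,"ty":0,"tz":0.8,"rx":0,"ry":0,"rz":0,"fingers":160},{"tx":0,"ty":0,"tz":1.4,"rx":0,"ry":0,"rz":0,"fingers":160},{"tx":0,"ty":0,"tz":2.0,"rx":0,"ry":0,"rz":0,"fingers":160}])

```text
clock: 36.55
tool_pos: [0.4267, -0.2942, 0.1112]
orientation: [[-0.149, 0.0, 0.989], [-0.989, -0.0, -0.149], [0.0, -1.0, 0.0]]
wrist_force: [-0.2, -0.1, -2.5]
grip_width: 0.536
```

Request:
play_rows(motion=[{"tx":0,"ty":0.5,"tz":0.3,"rx":0,"ry":0,"rz":0,"fingers":160},{"tx":0,"ty":1.5,"tz":0.4,"rx":0,"ry":0,"rz":0,"fingers":160},{"tx":0.1,"ty":2.8,"tz":0.4,"rx":0,"ry":0,"rz":0,"fingers":160},{"tx":0.2,"ty":4.2,"tz":0.4,"rx":0,"ry":0,"rz":0,"fingers":160},{"tx":0.3,"ty":5.6,"tz":0.4,"rx":0,"ry":0,"rz":0,"fingers":160}])

```text
clock: 37.05
tool_pos: [0.4337, -0.1521, 0.1202]
orientation: [[-0.149, -0.0, 0.989], [-0.989, 0.0, -0.149], [-0.0, -1.0, -0.0]]
wrist_force: [0.3, -0.2, -2.7]
grip_width: 0.532
```

Request:
play_rows(motion=[{"tx":0.1,"ty":1.4,"tz":0,"rx":0,"ry":0,"rz":0.02,"fingers":160},{"tx":0.2,"ty":2.8,"tz":0,"rx":0,"ry":0,"rz":0.04,"fingers":160},{"tx":0.3,"ty":4.2,"tz":0,"rx":0,"ry":0,"rz":0.06,"fingers":160},{"tx":0.4,"ty":5.6,"tz":0,"rx":0,"ry":0,"rz":0.06,"fingers":160},{"tx":0.5,"ty":7.0,"tz":0,"rx":0,"ry":0,"rz":0.06,"fingers":160}])

```text
clock: 37.55
tool_pos: [0.4459, 0.023, 0.1203]
orientation: [[-0.141, 0.0, 0.99], [-0.99, 0.0, -0.141], [-0.0, -1.0, 0.0]]
wrist_force: [1.7, 0.3, -2.3]
grip_width: 0.536
```

Request:
play_rows(motion=[{"tx":0.2,"ty":1.1,"tz":0,"rx":0,"ry":0,"rz":0,"fingers":160},{"tx":0.9,"ty":1.8,"tz":0,"rx":0,"ry":0,"rz":0,"fingers":160},{"tx":2.0,"ty":1.9,"tz":0,"rx":0,"ry":0,"rz":0,"fingers":160},{"tx":3.2,"ty":1.9,"tz":0,"rx":0,"ry":0,"rz":0,"fingers":160},{"tx":4.0,"ty":1.9,"tz":0,"rx":0,"ry":0,"rz":0,"fingers":160}])

```text
clock: 38.05
tool_pos: [0.5478, 0.0695, 0.1204]
orientation: [[-0.14, 0.001, 0.99], [-0.99, 0.0, -0.14], [-0.0, -1.0, 0.001]]
wrist_force: [-0.0, -0.0, -2.5]
grip_width: 0.538
```

Request:
play_rows(motion=[{"tx":0.42,"ty":0,"tz":-0.3,"rx":0,"ry":0,"rz":0,"fingers":160},{"tx":0.42,"ty":0,"tz":-0.9,"rx":0,"ry":0,"rz":0,"fingers":160},{"tx":0.42,"ty":0,"tz":-1.5,"rx":0,"ry":0,"rz":0,"fingers":160},{"tx":0.42,"ty":0,"tz":-1.5,"rx":0,"ry":0,"rz":0,"fingers":160},{"tx":0.42,"ty":0,"tz":-1.5,"rx":0,"ry":0,"rz":0,"fingers":160}])

```text
clock: 38.55
tool_pos: [0.5561, 0.0686, 0.0821]
orientation: [[-0.141, -0.002, 0.99], [-0.99, 0.0, -0.141], [0.0, -1.0, -0.002]]
wrist_force: [1.0, -0.4, -1.3]
grip_width: 0.538
```

Run:
```python
from wm import *
p=shot('wrist','wrist15'); W=cloud(p)
s=env.get_state(); print(s['tool_pos'],s['clock'],s['grip_width'],s['wrist_force'],s['orientation'][0])
allz(p,ZR,['jar_mid'])
```

```text
[0.55684927 0.0685257  0.08277414] 38.6 0.5371557322371332 [-0.33958075 -0.06784729 -2.14686749] [-1.40553258e-01 -1.20415098e-04  9.90073112e-01]
jar_mid 0.63 [388.0, 188.0, 172.0, 130.0] 4543 (array([554.2, -30.8]), array([36. , 32.7]), 72.3) z 0.1112
```

View pics/wrist15.png

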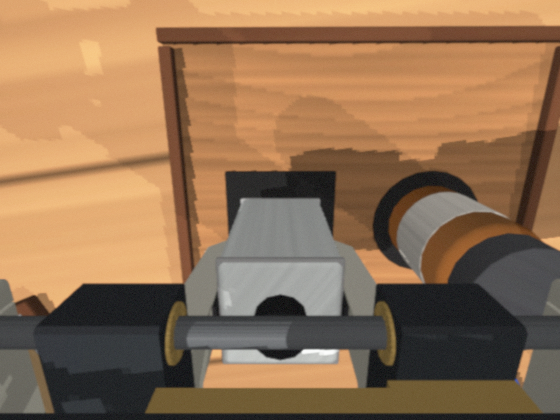

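The tin hangs upright and square over its mat: mat columns 225 to 335 and tin 218 to 343, both centred near 280. Lowering.

Request:
play_rows(motion=[{"tx":0,"ty":0,"tz":-0.3,"rx":0,"ry":0,"rz":0,"fingers":160},{"tx":0,"ty":0,"tz":-0.5,"rx":0,"ry":0,"rz":0,"fingers":160},{"tx":0,"ty":0,"tz":-0.57,"rx":0,"ry":0,"rz":0,"fingers":160},{"tx":0,"ty":0,"tz":-0.57,"rx":0,"ry":0,"rz":0,"fingers":160},{"tx":0,"ty":0,"tz":-0.57,"rx":0,"ry":0,"rz":0,"fingers":160}])

```text
clock: 39.15
tool_pos: [0.5572, 0.0683, 0.0681]
orientation: [[-0.141, -0.0, 0.99], [-0.99, -0.0, -0.141], [0.0, -1.0, -0.0]]
wrist_force: [-0.0, -0.4, -1.8]
grip_width: 0.537
```

Request:
play_rows(motion=[{"tx":0,"ty":0,"tz":-0.03,"rx":0,"ry":0,"rz":0,"fingers":160},{"tx":0,"ty":0,"tz":-0.03,"rx":0,"ry":0,"rz":0,"fingers":160}])

```text
clock: 39.35
tool_pos: [0.5572, 0.0683, 0.0675]
orientation: [[-0.141, 0.0, 0.99], [-0.99, 0.0, -0.141], [-0.0, -1.0, 0.0]]
wrist_force: [-0.1, -0.6, -1.5]
grip_width: 0.538
```

Request:
play_rows(motion=[{"tx":0,"ty":0,"tz":-0.03,"rx":0,"ry":0,"rz":0,"fingers":160},{"tx":0,"ty":0,"tz":-0.03,"rx":0,"ry":0,"rz":0,"fingers":160}])

```text
clock: 39.55
tool_pos: [0.5574, 0.0683, 0.067]
orientation: [[-0.141, 0.001, 0.99], [-0.99, -0.0, -0.141], [-0.0, -1.0, 0.001]]
wrist_force: [0.4, -0.1, -0.4]
grip_width: 0.537
```

Request:
play_rows(motion=[{"tx":0,"ty":0,"tz":-0.02,"rx":0,"ry":0,"rz":0,"fingers":160},{"tx":0,"ty":0,"tz":-0.02,"rx":0,"ry":0,"rz":0,"fingers":160}])

```text
clock: 39.75
tool_pos: [0.5574, 0.0683, 0.067]
orientation: [[-0.14, 0.001, 0.99], [-0.99, -0.0, -0.14], [0.0, -1.0, 0.001]]
wrist_force: [-1.8, -0.3, 4.5]
grip_width: 0.538
```

Request:
play_rows(motion=[{"tx":0,"ty":0,"tz":0,"rx":0,"ry":0,"rz":0,"fingers":80},{"tx":0,"ty":0,"tz":0,"rx":0,"ry":0,"rz":0,"fingers":40},{"tx":0,"ty":0,"tz":0,"rx":0,"ry":0,"rz":0,"fingers":40},{"tx":0,"ty":0,"tz":0,"rx":0,"ry":0,"rz":0,"fingers":40},{"tx":0,"ty":0,"tz":0.5,"rx":0,"ry":0,"rz":0,"fingers":40}])

```text
clock: 40.25
tool_pos: [0.5558, 0.0684, 0.0774]
orientation: [[-0.141, -0.004, 0.99], [-0.99, 0.0, -0.141], [0.0, -1.0, -0.004]]
wrist_force: [-0.7, -0.1, -0.1]
grip_width: 0.836
```

Request:
play_rows(motion=[{"tx":0,"ty":0,"tz":1.2,"rx":0,"ry":0,"rz":0,"fingers":40},{"tx":0,"ty":0,"tz":2.4,"rx":0,"ry":0,"rz":0,"fingers":40},{"tx":0,"ty":0,"tz":3.6,"rx":0,"ry":0,"rz":0,"fingers":40},{"tx":0,"ty":0,"tz":4.8,"rx":0,"ry":0,"rz":0,"fingers":40},{"tx":-0.5,"ty":-0.5,"tz":5.8,"rx":0,"ry":0,"rz":0,"fingers":0}])

```text
clock: 40.75
tool_pos: [0.5459, 0.0565, 0.2265]
orientation: [[-0.139, 0.003, 0.99], [-0.99, 0.0, -0.139], [-0.001, -1.0, 0.003]]
wrist_force: [1.2, 0.1, -0.3]
grip_width: 0.887
```

Request:
play_rows(motion=[{"tx":-1.2,"ty":-1.0,"tz":0,"rx":0,"ry":0,"rz":0,"fingers":0},{"tx":-2.0,"ty":-1.6,"tz":0,"rx":0,"ry":0,"rz":0,"fingers":0},{"tx":-2.5,"ty":-2.0,"tz":0,"rx":0,"ry":0,"rz":0,"fingers":0},{"tx":-2.5,"ty":-2.0,"tz":0,"rx":0,"ry":0,"rz":0,"fingers":0},{"tx":-2.5,"ty":-2.0,"tz":0,"rx":0,"ry":0,"rz":0,"fingers":0}])

```text
clock: 41.25
tool_pos: [0.4828, 0.0059, 0.2242]
orientation: [[-0.141, 0.001, 0.99], [-0.99, 0.0, -0.141], [-0.0, -1.0, 0.001]]
wrist_force: [1.3, -0.2, 0.7]
grip_width: 1.003
```

Run:
```python
from wm import *
p=shot('wrist','wrist16')
s=env.get_state(); print(s['tool_pos'],s['clock'],s['grip_width'],s['wrist_force'],s['orientation'][0])
allz(p,ZR,['jar_mid','tin_mid','square_mat','round_mat'])
```

```text
[0.48299726 0.00606009 0.22397311] 41.3 1.0000428843257263 [-0.5057949  -0.12103202  0.10828848] [-0.14082047  0.00105608  0.99003458]
jar_mid 0.64 [284.0, 95.0, 71.0, 65.0] 3338 (array([542.9, -34.9]), array([50.2, 51.2]), 7.2) z 0.1113
square_mat 0.56 [172.0, 85.0, 76.0, 70.0] 1547 (array([557.1,  68.1]), array([75.8, 75.9]), 82.0) z 0.0153
round_mat 0.97 [273.0, 84.0, 61.0, 70.0] 842 (array([549.8, -21.8]), array([46.3, 75.7]), 57.1) z 0.0153
```

View pics/wrist16.png

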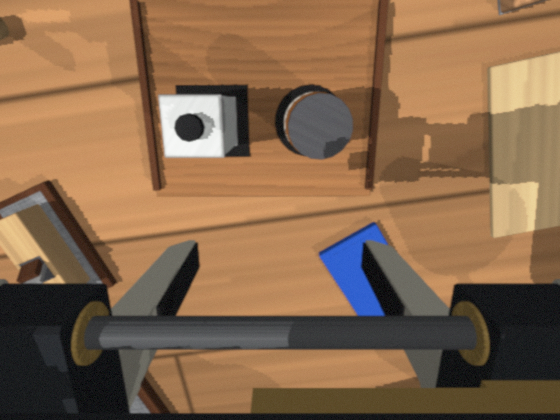

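Run:
```python
from wm import *
for n in ['wrist','scene','side']:
    p=shot(n,n+'17'); W=cloud(p); print(n)
    m=(W[...,2]>.098)&(W[...,2]<.107)&(abs(W[...,0]-.557)<.045)&(abs(W[...,1]-.068)<.045)
    Q=W[m]; print('tin',m.sum(), rect(Q) if m.sum()>30 else '')
    allz(p,{'jar_mid':(.107,.118),'plane_mid':(.043,.053),'plane_rest':(.006,.018),'square_mat':(.011,.019)},['jar_mid','plane_mid','plane_rest','square_mat'])
    cv2.imwrite('pics/'+n+'17c.png',cv2.resize(p['frame'][110:380,120:500],None,fx=2.1,fy=2.1,interpolation=cv2.INTER_CUBIC))
```

```text
wrist
tin 3287 (array([556.6,  68.3]), array([51.1, 50.6]), 82.0)
jar_mid 0.8 [285.0, 93.0, 70.0, 67.0] 3369 (array([542.6, -34.9]), array([51.1, 50.5]), 55.8) z 0.1114
plane_mid 0.92 [0.0, 202.0, 89.0, 81.0] 2142 (array([444.7, 296.2]), array([93.4, 42.5]), 15.2) z 0.0481
plane_rest 0.89 [321.0, 222.0, 64.0, 95.0] 2839 (array([342.6, -87.8]), array([119.2,  79.8]), 23.9) z 0.0125
plane_rest 0.84 [128.0, 379.0, 40.0, 35.0] 642 (array([181.7, 250.3]), array([67.6, 40.1]), 15.3) z 0.0162
square_mat 0.69 [174.0, 87.0, 75.0, 69.0] 1616 (array([556.4,  68.4]), array([76.4, 75.6]), 82.1) z 0.0152
scene
tin 256 (array([557.2,  66.9]), array([51. , 51.8]), 82.3)
jar_mid 0.95 [290.0, 224.0, 24.0, 37.0] 286 (array([543. , -36.8]), array([47.8, 50.4]), 57.0) z 0.1113
plane_mid 0.66 [357.0, 160.0, 37.0, 30.0] 333 (array([438.2, 291.8]), array([111.2,  43.4]), 16.1) z 0.0477
plane_rest 0.93 [215.0, 189.0, 56.0, 42.0] 1165 (array([328.3, -96.1]), array([151.8,  82.2]), 23.5) z 0.0125
plane_rest 0.88 [345.0, 166.0, 52.0, 34.0] 435 (array([439.7, 286.6]), array([150.4,  78.1]), 19.3) z 0.012
side
tin 281 (array([559.2,  69.7]), array([55.4, 54.1]), 79.7)
jar_mid 0.62 [222.0, 183.0, 26.0, 44.0] 229 (array([543.4, -30.6]), array([51. , 53.2]), 52.0) z 0.1115
plane_mid 0.56 [214.0, 307.0, 58.0, 34.0] 844 (array([437.8, 296.7]), array([109.3,  43.4]), 15.7) z 0.0485
plane_rest 0.8 [203.0, 316.0, 77.0, 34.0] 1204 (array([436.7, 298.1]), array([150.3,  81.6]), 16.0) z 0.0126
plane_rest 0.71 [312.0, 323.0, 114.0, 57.0] 4039 (array([187.6, 290.6]), array([204.2, 112. ]), 16.1) z 0.0163
square_mat 0.68 [200.0, 239.0, 37.0, 22.0] 212 (array([558.1,  72.1]), array([73.2, 74. ]), 82.4) z 0.0157
square_mat 0.3 [203.0, 313.0, 76.0, 38.0] 981 (array([436.9, 298.3]), array([149.6,  80.9]), 15.6) z 0.013
```

View pics/scene17c.png

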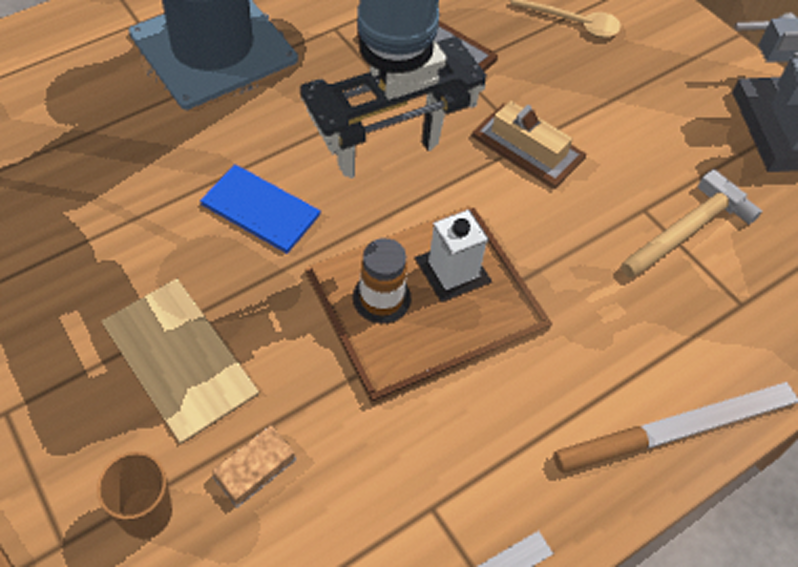

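View pics/side17c.png

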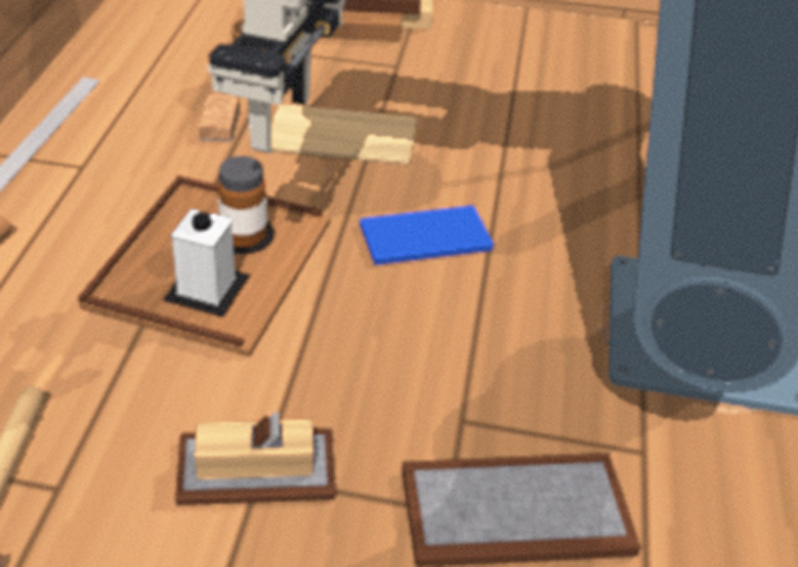

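The scene and side pictures show the plane on the small grey rest, the jar on the round mat and the tin on the square mat. Both containers are upright, the side board is empty, and the bystanders are where they were. The gripper is clear of everything, so I'm handing in.

Run:
```python
from cell import env
print(env.sign_off()); print(env.get_state()['clock'])
```

```text
the job is handed in; nothing more can be done
None
the job is handed in; nothing more can be done
```

The job is done and handed in at about 41.5 s on the robot's clock, well inside the 141 s limit. I stood the jar and then the tin on the plywood side board, and laid the plane sole down on the smaller grey rest. The jar then went back to the round mat, and last the tin to the square mat.

Offsets in the last checks, each against its own target:

| Thing | Wrist camera | Other cameras |
|---|---|---|
| Plane on the rest | about 1 mm and 0.3° | side up to about 2 mm and 1.3°; the scene view of the rest was partly hidden and is not usable |
| Jar on the round mat | about 1 mm | no usable mat measurement, because the jar hides most of it |
| Tin on the square mat | under 1 mm, angle within 0.1° | side about 2.6 mm and 2.7°, from a small, partly side-on patch |

- **Camera disagreement:** on raw positions the scene and side cameras differ from each other by up to about 6 mm along y. That difference was there from the start, so I relied on the wrist camera.
- **Detector miss:** the network failed to find the tin in one late wrist picture. I measured it from the depth map instead.
- **Forces and surroundings:** no wrist force reading between moves went above about 8 N. In the final pictures the sanding block, hammer and pencil cup were where they started. I checked that by eye only and did not measure it.

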